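# Gauge a sample rack on the loading track with the flip stop

### The job

Flip the orange stop fully down onto the fence. Then, keeping the rack with the purple caps flat against the fence, slide it up to the stop's brass screw and on until all the loose play in the stop is taken up and it sits solid, and hold a steady push of about 8 N there for a second, never more than 15 N. Leave the rack standing right there and flip the stop back up, well past upright, without disturbing anything else.

Things in the scene. Friction and masses are not known exactly. Their poses are not given: they have to be found in the camera images.
- track: Blue rack loading track, fixed to the bench: bed 150 (x) x 460 (y) x 8 mm thick. Origin: centre of its underside. x points away from the robot, y along the fence. Aluminium fence on the bed: faces -x at x = +20 mm, 15 mm thick, top 30 mm above the bench, runs the whole length. A grey hinge block just behind the fence carries the flip stop. Bed and fence are smooth. The rack stands on the bed on the -y side of the stop.
- rack: Black tube rack with five purple caps, loose, 0.18 to 0.29 kg: a block 24 (x) x 120 (y) x 56 mm high, caps reach 74 mm above its underside. Origin: centre of its underside, 8 mm above the bench. Flush with the fence its origin lies at x = +8 mm of the track and its y axis is parallel to the track's. It starts 7 to 22 mm off the fence and up to 0.06 rad askew, and is slid towards the track's +y.
- stop (a joint): Angle of the flip stop in rad: 0 = fully down, level, lying on the fence across the bed; 1.57 = upright; 2.2 = leant back at its end stop. Friction hinge: it stays where it is left and needs about 2 N at its grip end to move. Starts up, between 1.75 and 2.15.
- leaf: The orange flip stop itself: a bar 16 wide (track y) x 14 mm thick, reaching 108 mm from the hinge axis. Origin on the hinge axis; the bar runs along its -x; its y is the track's y, its z the upper side when down. A brass gauge screw sticks out 10 mm from its -y side.
- leaf_grip (a point): Centre of the black rubber grip on the stop, 93 mm from the hinge axis, 15 mm from the bar's end. Grip 17 mm wide (track y), 14 mm thick. When down it is 37 mm above the bench and 41 mm nearer the robot than the near face of a flush rack.
- screw_tip (a point): Tip of the brass gauge screw (9 mm thick, 40 mm from the hinge axis, 18 mm from the bar's mid width). The middle of the rack's +y end face meets it when the stop is down. It gives way at first: the grey hinge block has 3 to 12 mm of loose play towards +y, not reported, that yields under about 2 N and does not spring back, then meets a solid end.
- stop_hinge (a point): Point on the stop's hinge axis, mid width of the bar, 37 mm above the bench and 28 mm behind the fence's face. The axis is parallel to the track's y; the stop turns from up, over, towards the robot (track -x) and down. Its place along the fence differs each time.
- parked_rack: Bystander: a like rack with mostly light-blue caps, 24 x 120 x 74 mm high, standing on the bench to the left of the track. Origin: centre of its underside.
- dropper_red: Bystander: white dropper bottle with red cap, 28 mm across, 74 mm high, standing left of the track. Origin: centre of its underside.
- dropper_yellow: Bystander: white dropper bottle with yellow cap, 28 mm across, 74 mm high, left of the track. Origin: centre of its underside.
- dropper_blue: Bystander: white dropper bottle with blue cap, 28 mm across, 74 mm high, standing on the track's bed near its +y end, beyond the stop. Origin: centre of its underside.
- beaker: Bystander: clear plastic beaker, 66 mm across, 75 mm high, standing on the bench right of the track. Origin: centre of its underside.
- tip_tray: Bystander: white divided tray, 90 x 130 x 45 mm high, right of the track. Origin: centre of its underside.
- marker: Bystander: white and blue marker pen, 125 mm long, 13 mm thick, lying on the bench at the right in front. Origin: under its middle.
Mind the look-alikes: they are no part of the job. What is shaped like the rack but pink is not meant.

How it is judged (in metres and radians):
On the way, in this order (a step that is already met when the one before it is completed fails the run):
1. the stop is flipped fully down on the fence (within 0.04 rad) (value of joint stop below 0.04 rad), for 0.2 s.
2. with the stop down (within 0.06 rad) the rack, flush with the fence (2.5 mm, 0.03 rad), presses on the stop's screw with more than 4 N for 0.4 s (contact force between rack and leaf above 4 N and value of joint stop below 0.06 rad and x of rack in the frame of track between 0.0055 and 0.0105 m and angle between the y axis of rack and the y axis of track, either way round below 0.03 rad), for 0.4 s.
At the end, for the whole second after the job is handed in: The stop is up past upright (over 1.65 rad); the rack stands at rest on the bed, flush with the fence (2.5 mm, 0.03 rad), with its end face within 2.5 mm of the screw tip along the track (value of joint stop above 1.65 rad and y of screw_tip in the frame of rack between 0.0585 and 0.0625 m and height (world z) of rack below 0.01 m and angle between rack's own z axis and vertical below 0.03 rad and linear speed of rack below 0.01 m/s and x of rack in the frame of track between 0.0055 and 0.0105 m and angle between the y axis of rack and the y axis of track, either way round below 0.03 rad); the robot touches nothing.
It fails at once if the rack is pushed on the stop with more than 15 N (contact force between rack and leaf above 15 N).
It fails at once if the rack is lifted or tipped (height (world z) of rack above 0.02 m or angle between rack's own z axis and vertical above 0.2 rad).
It fails at once if a bystander is moved by more than 15 mm (distance of any of parked_rack, dropper_red, dropper_yellow, dropper_blue, beaker, tip_tray, marker from where it was at the start of the episode above 0.015 m).
It also fails if it takes over 72 s, if anything falls off the work surface, if the arm or the gripper's body presses on something with over 40 N, if the wrist force passes 120 N, or if a joint passes its speed limit or range.

### The arm

A 7-joint arm with a two-finger parallel gripper is mounted at the origin on the work surface. World frame = base frame: x ahead of the robot, y to its left, z up, the work surface at z = 0. Lengths are in m, angles in degrees, forces in N, time in s.
With the tool pointing down it reaches from about 0.425 to 1.025 m from the base axis. Payload 9.4 kg.
Tool frame: the origin (TCP) lies midway between the tips of the shut fingers; the grasp point (between the pads) lies 19 mm behind it; y points along the fingers, x is the direction in which the jaws open and shut, and the axes are right-handed (so a half turn about y gives the same grasp; the last joint's range is limited). The gripper opens to 93 mm and grips with 3 to 60 N. Pads are 15 mm wide; open, the fingers measure 128 mm over their backs; the gripper's body (75 mm by 188 mm) begins 65 mm behind the grasp point.
Start: joints at [61.152, 34.337, -0.143, 91.639, 0.103, 54.024, -4.572], TCP at [0.3, -0.66, 0.183] pointing down, gripper open.
Joint ranges: [-147.43, 147.43], [-19.82, 112.94], [-74.19, 73.91], [6.32, 146.72], [-59.91, 239.91], [6.04, 106.73], [-150.56, 150.56]. Speed limits (degrees/s): [127.2, 127.2, 172.46, 172.46, 180, 180, 180].

### API

Orientations are given as [roll, pitch, yaw] about the fixed x, y, z axes, in that order (R = Rz(yaw) Ry(pitch) Rx(roll)).
In Python, from rig import arm gives the robot as it stands.
- The arm moves only by the tool play_rows, never from a script. Its argument "motion" is a list of rows, each a list of 3 entries, a list of its own where there are three numbers: the shift along the tool's x, y, z in mm, then the turn, a rotation vector about the tool's x, y, z in rad, then the opening in per cent of the stroke, from 0 (shut) to 100 (fully open). In form: [[[x, y, z], [wx, wy, wz], fingers], ...]. A call has 1 to 10 rows; each row is the pose to reach, as a shift and turn from the pose commanded when the call began, along the tool's axes at that moment; what a row does not reach only later rows make up. A row lasts 1/8 s, in which the tool goes at most 62.5 mm and 10.7 degrees, less where a joint would pass 70% of its speed; a pose out of reach is approached as far as the arm can. A call with a gripper value outside its range is refused whole. The fingers move at their own pace and stop on an object; "force" is the grip in N (left out, the last holds). Time passes only in rows, so rows that repeat a pose let the fingers close. It gives the time, the measured TCP pose, the force and the opening at its end, in the units of the state.
- arm.state(): the state, without advancing time (a new reading comes with each control period).
- arm.get_image(name): name is "scene" or "top" or "wrist"; returns (picture, depth): 420x560x3 uint8, blue, green, red; 420x560 float32, m along the optical axis (not along the pixel's ray), 0 where there is no reading.
- arm.camera_params(name): a dict with "intrinsics" (3x3 intrinsics, pixels), "R" (3x3) and "t" (3): a world point X has camera coordinates R X + t. Camera axes: x right, y down, z forward; pixel columns grow to the right and rows downward; lengths in m; the calibration is good to about 2 mm. A picture is of the moment at which its call begins: read the wrist's pose just before it. camera_params takes no time and is no camera call; for the wrist camera it gives the pose at the moment of the call.
- arm.close_job(): hands the job in, once; it reports no verdict.
The state is a dict: "time_s": time; "joint_pos": joint angles; "qd": joint speeds; "effort": joint torques, N m; "eef_pos": TCP position; "eef_rot": TCP orientation; "wrist_force": force on the tool from outside, world axes, zero at the start; "wrist_torque": the same for the moment, N m; "grip_width": finger opening in m.
Only numpy, scipy, OpenCV 4.12 (cv2) and the standard library are available. Lean on these libraries where they do the work, as an engineer would, in place of code of your own. Each camera call takes 0.05 s, during which the arm holds its last target.

## Working session

There is one attempt and no reset: what is moved stays moved. The work goes in short steps, Python scripts to look and compute and a tool call to move; the robot and the scene stay as the last step left them, time stands still between calls to the robot, and variables do not carry over. Pictures are saved under pics/ and viewed, and the job is handed in when it is done.

Besides the shell and the picture viewer there is one more tool, called as a command line: name --argument value ..., lists and objects as JSON in quotes. play_rows: Moves the arm, as the interface text tells. Its arguments: {"type":"object","properties":{"motion":{"type":"array"},"force":{"type":"number"}},"required":["motion"]}

```bash
ls; mkdir -p pics
python3 - <<'E'
from rig import arm
import cv2
s=arm.state();print(s)
for n in("scene","top"):
    im,d=arm.get_image(n);cv2.imwrite(f"pics/{n}0.png",im);p=arm.camera_params(n);print(n,p)
E
```

```text
pics
{'time_s': 0.0, 'joint_pos': array([61.15266222, 34.38158416, -0.14591737, 91.67871965,  0.10397962,
       54.0226806 , -4.57039912]), 'qd': array([ 0.11763663, -0.01860284, -0.03120281,  0.00604663, -0.06727124,
       -0.02867919, -0.10713908]), 'effort': array([ 3.83649858e-04, -7.65055633e+01,  1.49726126e+00, -2.52349699e+01,
       -5.24179672e-02,  1.69609452e-02,  1.84938685e-04]), 'eef_pos': array([ 0.29987658, -0.65951501,  0.18221071]), 'eef_rot': array([-9.00082542e+01,  8.24591696e-02, -6.55414375e+01]), 'wrist_force': array([-0.27513567,  0.1068804 ,  0.43535875]), 'wrist_torque': array([-0.03519642,  0.04339934,  0.02409615]), 'grip_width': 0.09325195770838855}
scene {'intrinsics': array([[467.52035034,   0.        , 280.3972916 ],
       [  0.        , 467.52035034, 206.54229697],
       [  0.        ,   0.        ,   1.        ]]), 'R': array([[-5.13820958e-02,  9.98679063e-01,  9.60010682e-05],
       [ 8.04420459e-01,  4.14444461e-02, -5.92612928e-01],
       [-5.91834102e-01, -3.03724690e-02, -8.05487373e-01]]), 't': array([ 0.03924402, -0.41599532,  1.58668091])}
top {'intrinsics': array([[435.44312235,   0.        , 279.95027324],
       [  0.        , 435.44312235, 205.48495985],
       [  0.        ,   0.        ,   1.        ]]), 'R': array([[ 0.02068123, -0.99978502, -0.00148599],
       [-0.98411053, -0.02009479, -0.17641617],
       [ 0.17634838,  0.00511088, -0.98431455]]), 't': array([-0.01779672,  0.56091898,  1.01715616])}
```

View pics/scene0.png

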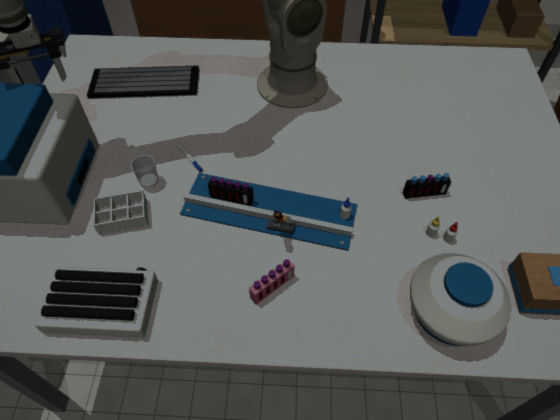

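View pics/top0.png

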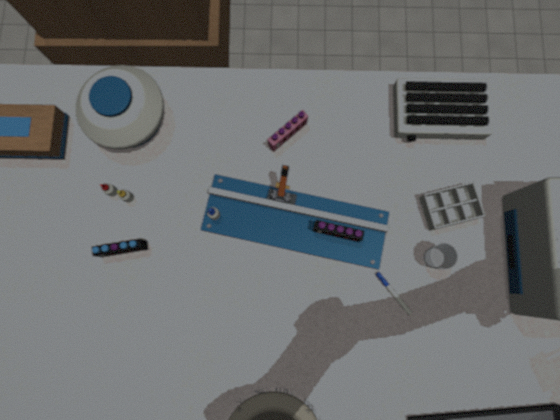

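```bash
cat > h.py <<'E'
import numpy as np,cv2
from rig import arm
def cloud(d,p):
    K=p["intrinsics"];v,u=np.mgrid[:d.shape[0],:d.shape[1]]
    c=np.stack([(u-K[0,2])/K[0,0]*d,(v-K[1,2])/K[1,1]*d,d],-1)
    return (c-p["t"])@p["R"]
def ray_z(p,uv,z):
    K=p["intrinsics"];uv=np.atleast_2d(uv).astype(float)
    r=np.c_[(uv-K[[0,1],[2,2]])/K[[0,1],[0,1]],np.ones(len(uv))]@p["R"]
    o=-p["R"].T@p["t"]
    return o+r*((z-o[2])/r[:,2])[:,None]
def proj(p,X):
    c=np.atleast_2d(X)@p["R"].T+p["t"];K=p["intrinsics"]
    return c[:,:2]/c[:,2:]*K[[0,1],[0,1]]+K[[0,1],[2,2]]
E
python3 - <<'E'
from h import *
im,d=arm.get_image("top");p=arm.camera_params("top")
P=cloud(d,p)
cv2.imwrite("pics/top_crop.png",cv2.resize(im[140:290,180:410],None,fx=3.4,fy=3.4,interpolation=cv2.INTER_CUBIC))
hsv=cv2.cvtColor(im,cv2.COLOR_BGR2HSV)
m=(hsv[...,0]>95)&(hsv[...,0]<115)&(hsv[...,1]>150)&(hsv[...,2]>50)
m[:150]=0;m[280:]=0;m[:,:190]=0;m[:,400:]=0
v,u=np.nonzero(m);X=ray_z(p,np.c_[u,v],0.008)
r=cv2.minAreaRect(X[:,:2].astype(np.float32));print(r,cv2.boxPoints(r))
print(np.median(P[m],0),len(u))
print(arm.camera_params("wrist"))
im,d=arm.get_image("wrist");cv2.imwrite("pics/w0.png",im)
E
```

```text
((0.5176687240600586, -0.051406338810920715), (0.4694238305091858, 0.16770832240581512), 78.35887145996094) [[ 0.38817897 -0.2643702 ]
 [ 0.55243766 -0.29821056]
 [ 0.6471585   0.16155753]
 [ 0.48289979  0.19539788]]
[0.5340884  0.01891477 0.00714094] 4307
{'intrinsics': array([[332.13967315,   0.        , 277.14791192],
       [  0.        , 332.13967315, 211.28859271],
       [  0.        ,   0.        ,   1.        ]]), 'R': array([[ 4.13876449e-01, -9.10332752e-01, -7.52049465e-04],
       [-8.74890802e-01, -3.97991013e-01,  2.75987750e-01],
       [-2.51539997e-01, -1.13566869e-01, -9.61160859e-01]]), 't': array([-0.72483493, -0.03251801,  0.39108052])}
```

View pics/top_crop.png

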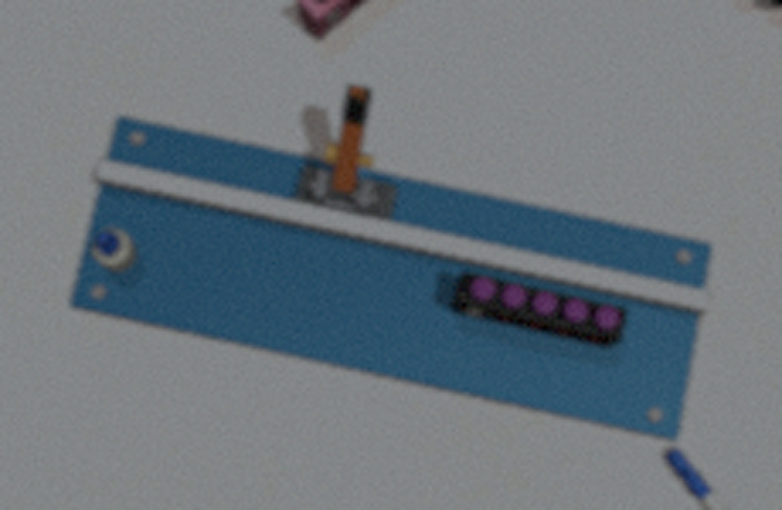

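View pics/w0.png

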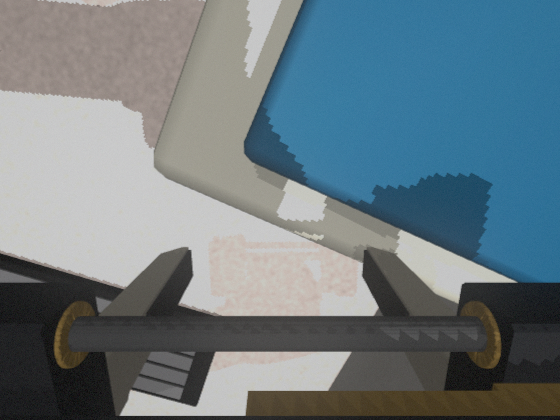

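```bash
cat >> h.py <<'E'
from scipy.spatial.transform import Rotation as Ro
def rel(pos,rot=None,base=None):
    s=arm.state();b=Ro.from_euler('xyz',s["eef_rot"],degrees=True)
    t=b if rot is None else Ro.from_euler('xyz',rot,degrees=True)
    return np.round(b.inv().apply(np.array(pos)-s["eef_pos"])*1000,1),np.round((b.inv()*t).as_rotvec(),4)
E
python3 - <<'E'
from h import *
p=arm.camera_params("wrist");s=arm.state();b=Ro.from_euler('xyz',s["eef_rot"],degrees=True)
print("cam in tool",b.inv().apply(-p["R"].T@p["t"]-s["eef_pos"]), (p["R"]@b.as_matrix()).round(3))
print(rel([.3,-.66,.4]),rel([.50,-.09,.36],[-90,0,-11.6]))
E
```

```text
cam in tool [ 0.00030293 -0.20194172  0.0765921 ] [[ 1.    -0.    -0.   ]
 [-0.    -0.276 -0.961]
 [ 0.     0.961 -0.276]]
(array([ 1.000e-01, -2.175e+02, -1.000e-01]), array([0., 0., 0.])) (array([-435.9, -177.1,  417.9]), array([-3.000e-04, -9.415e-01, -9.000e-04]))
```

play_rows --motion '[[[0, -60, 0], [0, 0, 0], 0], [[0, -120, 0], [0, 0, 0], 0], [[-40, -160, 40], [0, -0.1, 0], 0], [[-85, -160, 85], [0, -0.25, 0], 0], [[-130, -160, 130], [0, -0.4, 0], 0], [[-175, -160, 175], [0, -0.55, 0], 0], [[-220, -160, 220], [0, -0.7, 0], 0], [[-265, -150, 260], [0, -0.85, 0], 0], [[-310, -140, 300], [0, -0.94, 0], 0], [[-355, -130, 340], [0, -0.94, 0], 0]]'

```text
time_s: 1.45
eef_pos: [0.4612, -0.1996, 0.3138]
eef_rot: [-90.0, -0.0, -11.6]
wrist_force: [1.0, -0.3, 0.3]
grip_width: 0.0013
```

Run:
```python
from h import *
print(arm.state()["eef_pos"],arm.state()["eef_rot"],rel([.52,-.08,.23],[-90,0,-11.6]))
```

```text
[ 0.4611846  -0.19956123  0.31382988] [-9.00141934e+01 -3.06849685e-02 -1.16326072e+01] (array([ 33.5,  83.8, 129. ]), array([ 0.0002, -0.0006,  0.0005]))
```

play_rows --motion '[[[16, 20, 60], [0, 0, 0], 0], [[33, 60, 120], [0, 0, 0], 0], [[33, 84, 129], [0, 0, 0], 0], [[33, 84, 129], [0, 0, 0], 0]]'

```text
time_s: 1.95
eef_pos: [0.5185, -0.08, 0.2281]
eef_rot: [-90.0, 0.2, -11.5]
wrist_force: [-0.7, -0.1, 1.1]
grip_width: 0.0007
```

Run:
```python
from h import *
print(arm.state()["eef_pos"])
p=arm.camera_params("wrist");im,d=arm.get_image("wrist");np.savez("w1.npz",im=im,d=d,**p)
cv2.imwrite("pics/w1.png",cv2.resize(im,(800,600),interpolation=cv2.INTER_CUBIC))
```

```text
[ 0.5184664  -0.07997139  0.22806019]
```

View pics/w1.png

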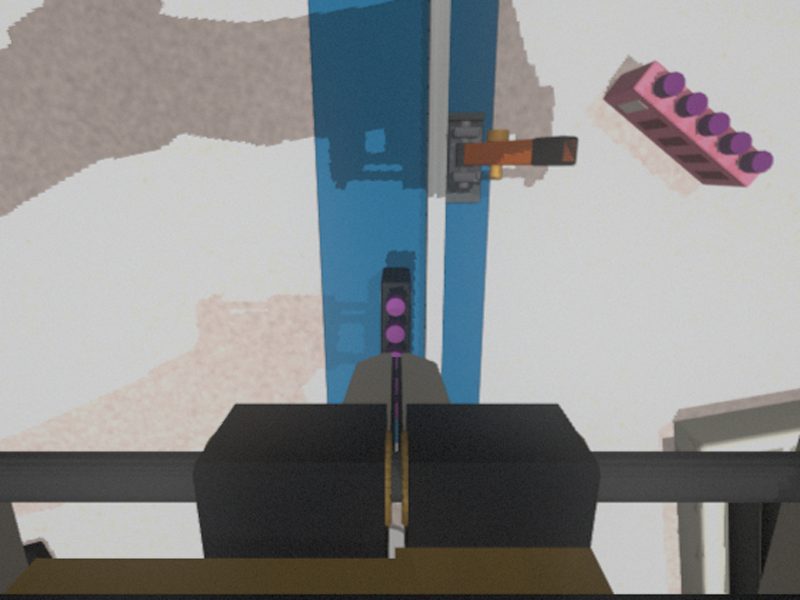

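Run:
```python
from h import *
f=np.load("w1.npz");im,d=f["im"],f["d"];p={k:f[k] for k in("intrinsics","R","t")}
P=cloud(d,p);hsv=cv2.cvtColor(im,cv2.COLOR_BGR2HSV)
ok=d>0
m=(hsv[...,0]>95)&(hsv[...,0]<115)&(hsv[...,1]>120)&ok
m[290:]=0
print("bed z",np.median(P[m][:,2]),m.sum())
# fence top: low saturation, z .025-.035
near=(abs(P[...,0]-.56)<.12)&(P[...,1]>-.2)&(P[...,1]<.25)
fm=ok&near&(P[...,2]>.024)&(P[...,2]<.036)&(hsv[...,1]<60)
fm[300:]=0
X=P[fm];print(len(X),np.median(X[:,2]))
vis=im.copy();vis[fm]=(0,0,255)
# per-row edges of fence
rows=[]
for v in range(5,240,4):
    u=np.nonzero(fm[v,:])[0]
    if len(u)>8: rows.append((P[v,u.min()][:2],P[v,u.max()][:2],u.min(),u.max(),v))
L=np.array([r[0] for r in rows]);Rr=np.array([r[1] for r in rows])
for A in(L,Rr):
    v=cv2.fitLine(A.astype(np.float32),cv2.DIST_HUBER,0,.01,.01).ravel();print(v,np.degrees(np.arctan2(-v[0],v[1])))
# bed near edge 
B=[]
for v in range(5,270,4):
    u=np.nonzero(m[v])[0]
    if len(u): B.append(ray_z(p,[u.min()-.5,v],.008)[0,:2])
v=cv2.fitLine(np.array(B,np.float32),cv2.DIST_HUBER,0,.01,.01).ravel();print("bed near",v,np.degrees(np.arctan2(-v[0],v[1])))
cv2.imwrite("pics/fm.png",vis)
om=(hsv[...,0]>3)&(hsv[...,0]<16)&(hsv[...,1]>140)&ok&(P[...,2]>.03);om[:80]=0;om[130:]=0;om[:,:300]=0
O=P[om];print("orange",len(O),O.min(0),O.max(0))
np.save("orange.npy",O)
rm=ok&near&(P[...,2]>.057)&(P[...,2]<.09);rm[250:]=0;rm[:180]=0;rm[:,:250]=0;rm[:,300:]=0
for lo,hi in((.06,.068),(.078,.086)):
    q=rm&(P[...,2]>lo)&(P[...,2]<hi);print(lo,q.sum(),P[q].min(0),P[q].max(0))
```

```text
bed z 0.008377425370515317 24557
3701 0.03022284425823482
[ 0.19591083  0.9806217   0.55256706 -0.03977816] -11.297936
[ 0.19722354  0.98035854  0.56371814 -0.05608879] -11.374645
bed near [ 0.19542052  0.98071957  0.46000546 -0.02190087] -11.269289
orange 389 [ 0.58554921 -0.02021199  0.04959034] [ 6.18335770e-01 -5.43746972e-04  1.14628959e-01]
0.06 617 [ 0.4917563  -0.152362    0.06110217] [ 0.52648063 -0.08840427  0.06691561]
0.078 347 [ 0.49951386 -0.14676495  0.07806023] [ 0.51954337 -0.09829246  0.08443183]
```

View pics/fm.png

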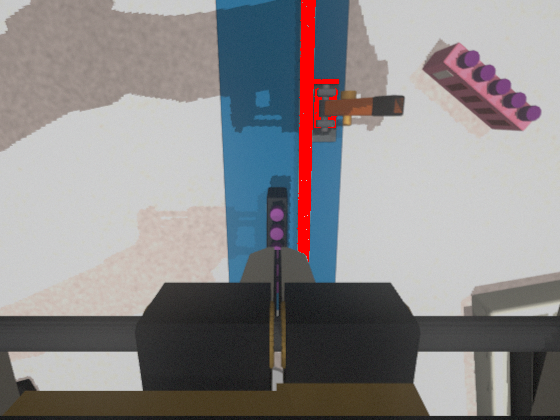

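```bash
cat >> h.py <<'E'
TH=np.radians(-11.3);EX=np.array([np.cos(TH),np.sin(TH)]);EY=np.array([-np.sin(TH),np.cos(TH)]);C0=.530
def tr(P): # -> track x, y(world-origin based), z  in mm
    P=np.atleast_2d(P);return np.c_[P[:,:2]@EX-C0,P[:,:2]@EY,P[:,2]]*1000
def wd(x,y,z): return np.r_[EX*(x/1000+C0)+EY*y/1000,z/1000]
E
python3 - <<'E'
from h import *
f=np.load("w1.npz");im,d=f["im"],f["d"];p={k:f[k] for k in("intrinsics","R","t")}
P=cloud(d,p);hsv=cv2.cvtColor(im,cv2.COLOR_BGR2HSV);T=tr(P.reshape(-1,3)).reshape(P.shape)
O=tr(np.load("orange.npy"));print(O.min(0),O.max(0),np.percentile(O,[5,50,95],0))
r=np.hypot(O[:,0]-48,O[:,2]-37);a=np.arctan2(O[:,2]-37,48-O[:,0]);
for lo in range(10,110,15):
    q=(r>lo)&(r<lo+15)
    if q.sum()>5: print(lo,q.sum(),np.median(a[q]),O[q,1].min(),O[q,1].max(),np.median(O[q],0))
# black grip region
g=(T[...,0]>30)&(T[...,0]<140)&(abs(T[...,1]-112)<30)&(T[...,2]>60)
print("high pts",g.sum(),T[g].min(0),T[g].max(0))
g2=T[g];top=g2[g2[:,2]>100];print(np.percentile(top,[2,50,98],0))
pm=(hsv[...,0]>135)&(hsv[...,0]<165)&(hsv[...,1]>80)
pm[250:]=0;pm[:180]=0;pm[:,:250]=0;pm[:,300:]=0
n,l,st,c=cv2.connectedComponentsWithStats(pm.astype(np.uint8));print(st,[tr(ray_z(p,x,.082)) for x in c[1:]])
# all views: rack in top camera
p2=arm.camera_params("top");im2=cv2.imread("pics/top0.png");h2=cv2.cvtColor(im2,cv2.COLOR_BGR2HSV)
m2=(h2[...,0]>130)&(h2[...,0]<170)&(h2[...,1]>80);m2[:205]=0;m2[250:]=0;m2[:,:300]=0;m2[:,380:]=0
n,l,st,c=cv2.connectedComponentsWithStats(m2.astype(np.uint8))
for s,x in zip(st[1:],c[1:]):
    if s[4]>8: print(s[4],tr(ray_z(p2,x,.082)))
# rack top face edges per y
g=(T[...,2]>58)&(T[...,2]<72)&(T[...,0]>-50)&(T[...,0]<25);g[250:]=0;g[:180]=0
Q=T[g];print("top y max",np.percentile(Q[:,1],[50,98,99.5]))
for y in range(-60,20,8):
    q=Q[(Q[:,1]>y)&(Q[:,1]<y+8)]
    if len(q)>5: print(y,np.percentile(q[:,0],[2,98]),len(q))
E
```

```text
[ 46.22956927 100.20505885  49.59034372] [ 79.30394059 115.27770103 114.6289592 ] [[ 48.47545166 101.11620476  54.63944623]
 [ 65.8401489  106.50839171  88.3157386 ]
 [ 78.25712832 114.34474797 110.99596091]]
10 62 1.6532771258198329 102.39914480736638 114.88506078135039 [ 49.52481334 109.60973077  56.17464099]
25 66 1.8044726593011287 102.24669315258684 114.45883253567716 [ 55.43627813 110.19978616  68.17770485]
40 72 1.8931720481418504 100.20505884942455 115.27770102598467 [ 63.26789941 107.36811009  82.24971608]
55 98 1.9282907073561701 101.04882250704556 115.01562570433755 [ 69.6866767  105.22555526  95.10958396]
70 91 1.9507900996795575 100.96910981312504 114.35058359925452 [ 76.61122621 104.61339387 108.21542439]
high pts 1551 [50.88564571 90.26661392 60.04605358] [102.99184992 124.14730643 137.18939505]
[[ 72.81980575 100.01988664 101.07975425]
 [ 85.93462502 108.14283883 126.68970315]
 [101.68970691 116.14096881 135.99095026]]
[[     0      0    560    420 234832]
 [   270    206     14     16    165]
 [   270    224     14     17    159]
 [   279    225      1      1      1]
 [   272    242      9      8     43]] [array([[-7.18129028, -3.33297167, 82.        ]]), array([[ -7.61736897, -25.41145378,  82.        ]]), array([[ -4.44935766, -16.11867163,  82.        ]]), array([[ -7.05537297, -40.96353661,  82.        ]])]
259 [[ -8.44557775 -47.15811707  82.        ]]
top y max [-13.57606182  12.31190369  12.4718719 ]
-52 [-18.67827036   3.80522234] 33
-44 [-18.60186502   3.76638213] 99
-36 [-18.53855363   3.73103973] 41
-28 [-18.42252923   3.70720683] 60
-20 [-18.31117417   3.65863612] 108
-12 [-18.22457691   4.81322704] 48
-4 [-18.1362102    4.77903817] 87
4 [-18.04065828   4.70204889] 152
12 [-16.8982174    1.87929275] 27
```

Run:
```python
from h import *
s=arm.state();print(tr(s["eef_pos"]),s["joint_pos"])
print(rel(wd(128,108,205),[-90,0,78.7]))
```

```text
[[ -5.14776404  21.78341423 229.4300152 ]] [ 21.19796611  19.06101772 -24.1782901  113.44058156  10.09066867
  49.62988347 -19.98778805]
(array([132.7,  24.1,  86.9]), array([-1.500e-03, -1.576e+00, -1.900e-03]))
```

play_rows --motion '[[[15, 0, 10], [0, -0.18, 0], 0], [[30, 0, 20], [0, -0.36, 0], 0], [[45, 5, 30], [0, -0.54, 0], 0], [[60, 10, 40], [0, -0.72, 0], 0], [[75, 15, 50], [0, -0.9, 0], 0], [[90, 20, 60], [0, -1.08, 0], 0], [[105, 24, 70], [0, -1.25, 0], 0], [[120, 24, 80], [0, -1.42, 0], 0], [[132, 24, 87], [0, -1.576, 0], 0], [[132, 24, 87], [0, -1.576, 0], 0]]'

```text
time_s: 3.25
eef_pos: [0.6671, -0.0252, 0.2068]
eef_rot: [-90.1, 0.0, 78.4]
wrist_force: [0.2, 0.0, -0.5]
grip_width: -0.0
```

Run:
```python
from h import *
s=arm.state();print(tr(s["eef_pos"]),s["eef_rot"],s["joint_pos"])
print(rel(wd(128,108,110),[-90,0,78.7]))
im,d=arm.get_image("wrist");cv2.imwrite("pics/w2.png",im)
```

```text
[[129.09873461 106.02066241 206.77504067]] [-9.00598563e+01  4.55534041e-03  7.84114808e+01] [ 24.96030667  35.02651079 -44.42452532  96.48883571  27.68409823
  59.96904534  49.93186518]
(array([ 2. , 96.8,  1.2]), array([ 0.001 , -0.005 , -0.0001]))
```

View pics/w2.png

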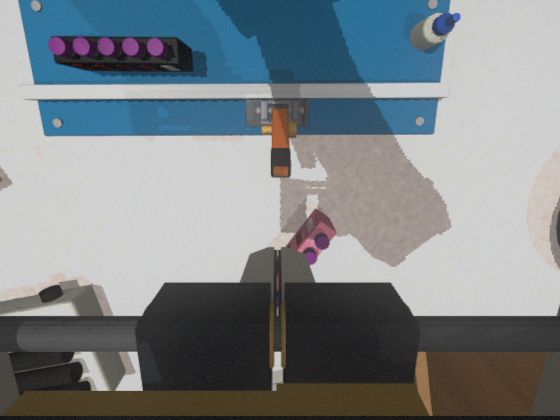

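Run:
```python
from h import *
p=arm.camera_params("wrist");im,d=arm.get_image("wrist");T=tr(cloud(d,p).reshape(-1,3)).reshape(420,560,3)
g=(T[...,2]>40)&(d>0);g[:,:270]=0;g[:200]=0;g[270:]=0;g[:,350:]=0
print(np.percentile(T[g],[1,50,99],0))
g=(T[...,2]>75)&(d>0);g[:,:260]=0;g[:100]=0;g[190:]=0;g[:,300:]=0
print(np.percentile(T[g],[1,50,99],0))
p2=arm.camera_params("top")
print(tr(ray_z(p2,[[268,140],[276,148],[306,113],[298,150]],.05)))
```

```text
[[118.94600702 102.32187178  41.19066922]
 [172.55791195 136.569249    74.47756159]
 [206.54868341 169.10181897 269.32008954]]
[[ 59.40278557  92.23630421  75.70298478]
 [ 78.81887866 109.01829289 112.44765985]
 [102.3582819  123.96807811 136.12372628]]
[[178.55284322 169.40445329  50.        ]
 [162.44013375 145.16986911  50.        ]
 [269.44928559  90.76073083  50.        ]
 [169.24653992  90.17393509  50.        ]]
```

play_rows --motion '[[[3, 45, 0], [0, -0.005, 0], 0], [[3, 92, 0], [0, -0.005, 0], 0], [[3, 92, 10], [0, -0.005, 0], 0], [[3, 92, 20], [0, -0.005, 0], 0], [[3, 92, 30], [0, -0.005, 0], 0], [[3, 92, 40], [0, -0.005, 0], 0], [[3, 92, 52], [0, -0.005, 0], 0], [[3, 91, 64], [0, -0.005, 0], 0], [[3, 88, 80], [0, -0.005, 0], 0], [[3, 87, 95], [0, -0.005, 0], 0]]'

```text
time_s: 4.6
eef_pos: [0.5727, -0.0013, 0.1192]
eef_rot: [-90.0, 0.0, 78.9]
wrist_force: [0.0, 0.6, -0.8]
grip_width: 0.0003
```

Run:
```python
from h import *
s=arm.state();print(tr(s["eef_pos"]),s["eef_rot"])
im,d=arm.get_image("wrist");cv2.imwrite("pics/w3.png",im)
```

```text
[[ 31.83360926 110.9373245  119.15152377]] [-9.00011066e+01  1.07643999e-03  7.89053511e+01]
```

View pics/w3.png

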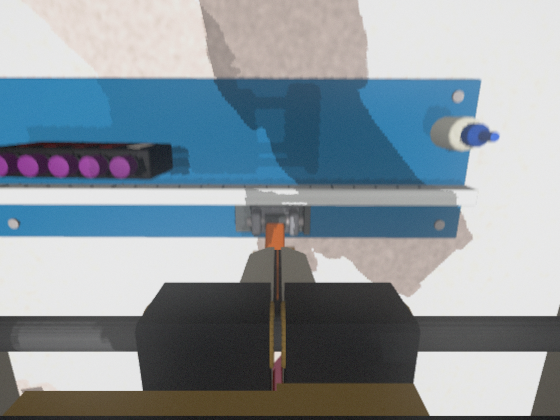

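Run:
```python
from h import *
im,d=arm.get_image("scene");cv2.imwrite("pics/s3.png",cv2.resize(im[120:270,180:400],None,fx=3.6,fy=3.6,interpolation=cv2.INTER_CUBIC))
p=arm.camera_params("scene");T=tr(cloud(d,p).reshape(-1,3)).reshape(420,560,3)
hsv=cv2.cvtColor(im,cv2.COLOR_BGR2HSV)
om=(hsv[...,0]>3)&(hsv[...,0]<16)&(hsv[...,1]>140)&(abs(T[...,1]-108)<30)&(T[...,0]>-80)&(T[...,0]<140)
print(om.sum(),np.percentile(T[om],[2,25,50,75,98],0) if om.sum() else 0)
```

```text
45 [[ 63.39066048 105.10566635  54.25938582]
 [ 75.46689313 108.72481834  82.98478921]
 [ 86.30765426 112.50320776 104.89362044]
 [ 97.59529045 116.38417692 128.97123959]
 [101.07837331 117.5467825  135.26934717]]
```

View pics/s3.png

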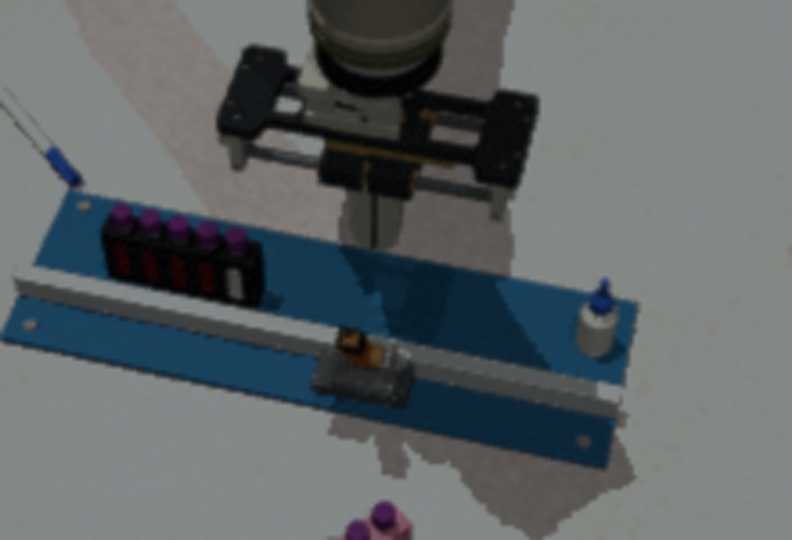

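play_rows --motion '[[[-1, -50, 0], [0, 0.003, 0], 0], [[-2, -80, -15], [0, 0.003, 0], 0], [[-2, -80, -50], [0, 0.003, 0], 0], [[-2, -80, -98], [0, 0.003, 0], 0], [[-2, -80, -98], [0, 0.003, 0], 0], [[-2, -50, -98], [0, 0.003, 0], 0], [[-2, -10, -98], [0, 0.003, 0], 0], [[-2, 6, -98], [0, 0.003, 0], 0], [[-2, 6, -98], [0, 0.003, 0], 0], [[-2, 6, -98], [0, 0.003, 0], 0]]'

```text
time_s: 5.95
eef_pos: [0.6703, -0.022, 0.1143]
eef_rot: [-90.1, -0.0, 78.7]
wrist_force: [0.3, 0.2, 0.6]
grip_width: -0.0
```

Run:
```python
from h import *
s=arm.state();print(tr(s["eef_pos"]),s["eef_rot"])
```

```text
[[131.6439466  109.77928902 114.31849578]] [-9.00924203e+01 -3.68253232e-02  7.87345035e+01]
```

Now at the right height behind the leaf; push towards the robot.

play_rows --motion '[[[0, 0, 10], [0, 0, 0], 0], [[0, 0, 20], [0, 0, 0], 0], [[0, 0, 30], [0, 0, 0], 0], [[0, 0, 40], [0, 0, 0], 0], [[0, 0, 48], [0, 0, 0], 0], [[0, 0, 56], [0, 0, 0], 0], [[0, 0, 64], [0, 0, 0], 0], [[0, 0, 70], [0, 0, 0], 0]]'

```text
time_s: 6.95
eef_pos: [0.6004, -0.0086, 0.1129]
eef_rot: [-90.0, 0.0, 78.7]
wrist_force: [0.1, 0.5, 0.8]
grip_width: 0.0007
```

Run:
```python
from h import *
s=arm.state();print(tr(s["eef_pos"]),s["eef_rot"])
im,d=arm.get_image("wrist");cv2.imwrite("pics/w4.png",im)
```

```text
[[ 60.46447821 109.19472307 112.89903898]] [-8.99925751e+01  3.20092773e-03  7.87308591e+01]
```

View pics/w4.png

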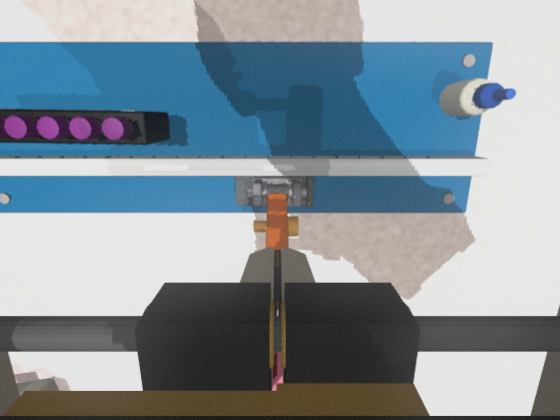

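Run:
```python
from h import *
im,d=arm.get_image("scene");cv2.imwrite("pics/s4.png",cv2.resize(im[120:270,180:400],None,fx=3.6,fy=3.6,interpolation=cv2.INTER_CUBIC))
p=arm.camera_params("scene")
s=arm.state();print(proj(p,s["eef_pos"]),(proj(p,s["eef_pos"])-[180,120])*3.6)
im,d=arm.get_image("wrist");p=arm.camera_params("wrist");print("w",proj(p,s["eef_pos"]))
T=tr(cloud(d,p).reshape(-1,3)).reshape(420,560,3)
for v in range(195,300,8): print(v,T[v,270].round(),T[v,285].round(),d[v,270])
```

```text
[[280.29904421 206.39069331]] [[361.07655916 311.0064959 ]]
w [[277.69166193 238.08434847]]
195 [ 46. 103.  51.] [ 46. 115.  51.] 0.27078384
203 [ 51. 103.  59.] [ 51. 115.  58.] 0.26415837
211 [ 55. 103.  68.] [ 55. 115.  68.] 0.25676492
219 [ 59. 103.  75.] [ 59. 115.  76.] 0.25157183
227 [ 63. 103.  82.] [ 63. 115.  82.] 0.24599119
235 [ 67. 104.  90.] [ 67. 114.  89.] 0.23927678
243 [ 71. 104.  95.] [ 70. 114.  96.] 0.23515616
251 [ 52. 105. 154.] [ 52. 113. 155.] 0.17295611
259 [ 52. 105. 164.] [ 51. 113. 165.] 0.16369325
267 [ 52. 105. 173.] [ 52. 112. 174.] 0.15525386
275 [ 52. 106. 182.] [ 52. 112. 182.] 0.14666727
283 [ 25. 107. 239.] [ 26. 111. 238.] 0.084709875
291 [ 24. 107. 244.] [ 25. 111. 243.] 0.0792565
299 [ 25. 107. 247.] [ 25. 111. 247.] 0.07667248
```

View pics/s4.png

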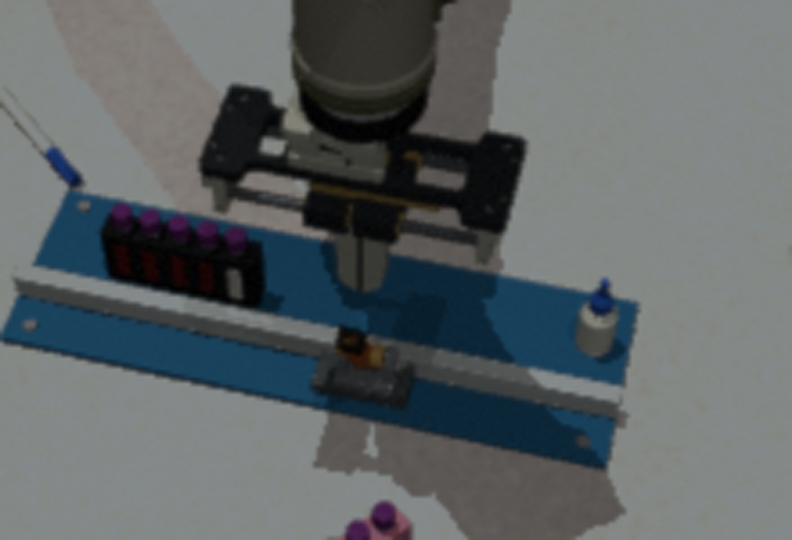

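Run:
```python
from h import *
s=arm.state()
im,d=arm.get_image("wrist");p=arm.camera_params("wrist")
T=tr(cloud(d,p).reshape(-1,3)).reshape(420,560,3)
for v in range(236,262,2): print(v,[tuple(T[v,u].round().astype(int)) for u in (250,258,266,274,282,290,300)])
cv2.imwrite("pics/w4c.png",cv2.resize(im[170:320,200:360],None,fx=4,fy=4,interpolation=cv2.INTER_CUBIC))
im,d=arm.get_image("scene");p=arm.camera_params("scene")
T=tr(cloud(d,p).reshape(-1,3)).reshape(420,560,3)
print("scene")
for v in range(186,214,2): print(v,[tuple(T[v,u].round().astype(int)) for u in (276,279,282,285)])
```

```text
236 [(np.int64(101), np.int64(81), np.int64(1)), (np.int64(101), np.int64(90), np.int64(1)), (np.int64(101), np.int64(98), np.int64(1)), (np.int64(68), np.int64(107), np.int64(90)), (np.int64(67), np.int64(112), np.int64(91)), (np.int64(72), np.int64(119), np.int64(77)), (np.int64(100), np.int64(132), np.int64(1))]
238 [(np.int64(103), np.int64(81), np.int64(0)), (np.int64(103), np.int64(89), np.int64(0)), (np.int64(69), np.int64(101), np.int64(90)), (np.int64(68), np.int64(107), np.int64(94)), (np.int64(69), np.int64(112), np.int64(92)), (np.int64(103), np.int64(122), np.int64(0)), (np.int64(103), np.int64(132), np.int64(1))]
240 [(np.int64(105), np.int64(81), np.int64(0)), (np.int64(105), np.int64(89), np.int64(0)), (np.int64(70), np.int64(101), np.int64(93)), (np.int64(69), np.int64(107), np.int64(95)), (np.int64(69), np.int64(112), np.int64(94)), (np.int64(106), np.int64(122), np.int64(-1)), (np.int64(105), np.int64(132), np.int64(0))]
242 [(np.int64(108), np.int64(81), np.int64(0)), (np.int64(107), np.int64(89), np.int64(0)), (np.int64(71), np.int64(101), np.int64(94)), (np.int6
[... 4984 characters left out ...]
nt64(78), np.int64(8)), (np.int64(-12), np.int64(87), np.int64(12)), (np.int64(-19), np.int64(94), np.int64(5)), (np.int64(-21), np.int64(102), np.int64(5))]
208 [(np.int64(-6), np.int64(80), np.int64(8)), (np.int64(-7), np.int64(88), np.int64(10)), (np.int64(-11), np.int64(96), np.int64(7)), (np.int64(-14), np.int64(103), np.int64(5))]
210 [(np.int64(-1), np.int64(82), np.int64(6)), (np.int64(-2), np.int64(90), np.int64(8)), (np.int64(-1), np.int64(98), np.int64(13)), (np.int64(-6), np.int64(105), np.int64(8))]
212 [(np.int64(95), np.int64(108), np.int64(136)), (np.int64(95), np.int64(115), np.int64(138)), (np.int64(3), np.int64(99), np.int64(8)), (np.int64(3), np.int64(108), np.int64(11))]
```

View pics/w4c.png

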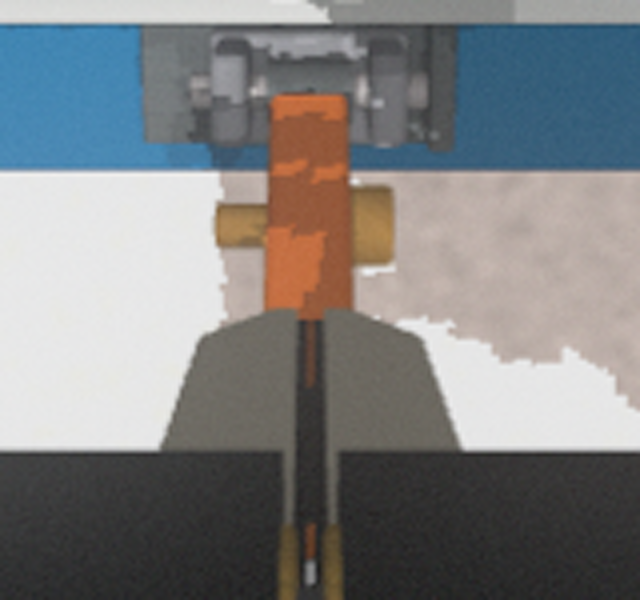

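play_rows --motion '[[[0, -8, -25], [0, 0, 0], 0], [[0, -8, -50], [0, 0, 0], 0], [[0, -8, -70], [0, 0, 0], 0], [[0, -8, -72], [0, 0, 0], 0], [[0, -8, -72], [0, 0, 0], 0], [[0, 15, -72], [0, 0, 0], 0], [[0, 36, -72], [0, 0, 0], 0], [[0, 36, -72], [0, 0, 0], 0], [[0, 36, -72], [0, 0, 0], 0]]'

```text
time_s: 8.32
eef_pos: [0.6715, -0.0225, 0.0768]
eef_rot: [-90.0, -0.0, 78.7]
wrist_force: [0.5, 0.4, -0.1]
grip_width: 0.0005
```

play_rows --motion '[[[0, 0, 10], [0, 0, 0], 0], [[0, 0, 20], [0, 0, 0], 0], [[0, 0, 30], [0, 0, 0], 0], [[0, 0, 40], [0, 0, 0], 0]]'

```text
time_s: 8.82
eef_pos: [0.6325, -0.0148, 0.0777]
eef_rot: [-90.1, -0.0, 78.7]
wrist_force: [3.7, -0.4, 2.9]
grip_width: 0.0003
```

Run:
```python
from h import *
s=arm.state();print(tr(s["eef_pos"]),s["eef_rot"],s["wrist_force"])
im,d=arm.get_image("wrist");cv2.imwrite("pics/w5.png",im)
```

```text
[[ 93.12703037 109.39232755  77.67010036]] [-9.01075405e+01 -2.34401085e-02  7.87201640e+01] [ 3.66235489 -0.42511595  2.85479649]
```

View pics/w5.png

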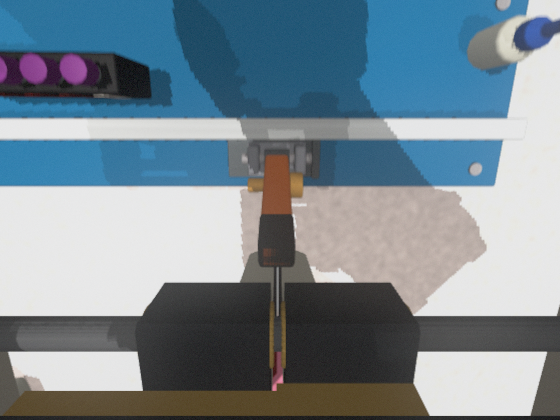

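play_rows --motion '[[[0, 0, 10], [0, 0, 0], 0], [[0, 0, 20], [0, 0, 0], 0], [[0, -2, 30], [0, 0, 0], 0], [[0, -4, 40], [0, 0, 0], 0], [[0, -5, 50], [0, 0, 0], 0], [[0, -5, 60], [0, 0, 0], 0], [[0, -2, 70], [0, 0, 0], 0], [[0, 4, 80], [0, 0, 0], 0], [[0, 11, 90], [0, 0, 0], 0]]'

```text
time_s: 10.0
eef_pos: [0.5431, 0.0028, 0.0655]
eef_rot: [-90.0, 0.0, 78.7]
wrist_force: [1.3, -0.2, 0.7]
grip_width: 0.0005
```

Run:
```python
from h import *
s=arm.state();print(tr(s["eef_pos"]),s["eef_rot"],s["wrist_force"])
im,d=arm.get_image("wrist");cv2.imwrite("pics/w6.png",im)
```

```text
[[  2.04771124 109.19342826  65.5297927 ]] [-8.99820333e+01  3.68841988e-03  7.87326682e+01] [ 1.32786933 -0.20604423  0.72997296]
```

View pics/w6.png

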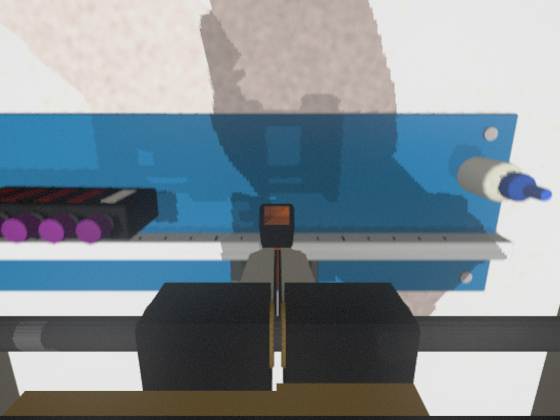

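play_rows --motion '[[[0, 7, 8], [0, 0, 0], 0], [[0, 15, 15], [0, 0, 0], 0], [[0, 24, 20], [0, 0, 0], 0], [[0, 32, 24], [0, 0, 0], 0], [[0, 40, 27], [0, 0, 0], 0], [[0, 48, 29], [0, 0, 0], 0], [[0, 54, 32], [0, 0, 0], 0], [[0, 56, 33], [0, 0, 0], 0]]'

```text
time_s: 11.05
eef_pos: [0.5116, 0.0092, 0.0095]
eef_rot: [-90.0, 0.0, 78.7]
wrist_force: [0.6, -0.9, 1.8]
grip_width: 0.0007
```

Run:
```python
from h import *
s=arm.state();print(tr(s["eef_pos"]),s["eef_rot"],s["wrist_force"])
im,d=arm.get_image("wrist");cv2.imwrite("pics/w7.png",im)
p=arm.camera_params("wrist")
T=tr(cloud(d,p).reshape(-1,3)).reshape(420,560,3)
for v in range(150,262,6): print(v,[tuple(int(q) for q in T[v,u].round()) for u in (262,270,274,282,290)])
```

```text
[[-30.11950814 109.22374813   9.5498459 ]] [-8.99887097e+01  2.01188927e-03  7.87401940e+01] [ 0.63525198 -0.85374198  1.77493807]
150 [(-86, 99, 1), (-86, 104, 0), (-86, 107, 1), (-86, 112, 1), (-86, 117, 1)]
156 [(-82, 99, 1), (-83, 104, 1), (-83, 107, 1), (-82, 112, 0), (-83, 117, 1)]
162 [(-79, 99, 0), (-79, 104, 0), (-79, 107, 0), (-79, 112, 0), (-79, 117, 0)]
168 [(-76, 99, 5), (-76, 104, 7), (-76, 107, 7), (-76, 112, 7), (-76, 117, 7)]
174 [(-72, 99, 8), (-72, 104, 8), (-73, 107, 10), (-72, 112, 8), (-72, 117, 8)]
180 [(-69, 99, 8), (-68, 104, 7), (-69, 107, 8), (-68, 112, 7), (-69, 117, 9)]
186 [(-64, 99, 7), (-65, 104, 8), (-65, 107, 8), (-65, 112, 9), (-65, 117, 8)]
192 [(-61, 99, 9), (-61, 104, 8), (-61, 107, 10), (-61, 112, 8), (-61, 117, 8)]
198 [(-57, 99, 8), (-57, 104, 9), (-57, 107, 9), (-57, 112, 8), (-57, 117, 8)]
204 [(-53, 99, 9), (-61, 105, 37), (-61, 107, 37), (-61, 111, 38), (-61, 116, 37)]
210 [(-60, 101, 45), (-60, 105, 46), (-60, 107, 47), (-60, 111, 45), (-60, 115, 46)]
216 [(-57, 101, 46), (-56, 105, 45), (-57, 107, 46), (-57, 111, 46), (-57, 116, 46)]
222 [(-53, 101, 46), (-53, 105, 44), (-53, 107, 45), (-53, 111, 46), (-53, 116, 45)]
228 [(-49, 101, 44), (-50, 105, 46), (-50, 107, 46), (-50, 111, 46), (-50, 116, 45)]
234 [(-46, 101, 45), (-47, 105, 47), (-47, 107, 45), (-47, 111, 47), (-47, 116, 46)]
240 [(-43, 101, 44), (-43, 105, 46), (-43, 107, 45), (-43, 111, 45), (-43, 116, 45)]
246 [(-40, 101, 46), (-39, 105, 45), (-40, 107, 46), (-40, 111, 45), (-40, 116, 46)]
252 [(-39, 101, 51), (-39, 105, 52), (-39, 107, 53), (-39, 111, 52), (-39, 116, 52)]
258 [(-39, 101, 59), (-39, 105, 60), (-39, 107, 60), (-39, 111, 59), (-39, 115, 60)]
```

View pics/w7.png

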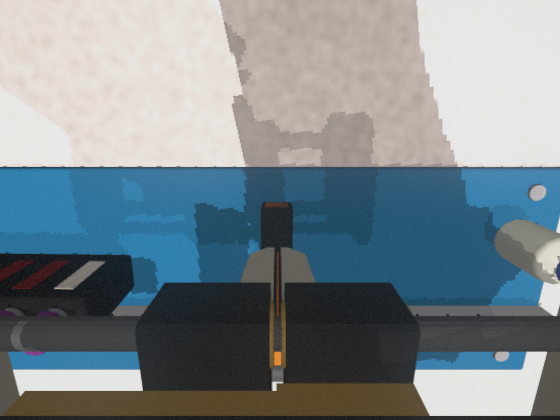

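play_rows --motion '[[[0, 1, 1], [0, 0, 0], 0], [[0, 2, 2], [0, 0, 0], 0], [[0, 3, 2], [0, 0, 0], 0], [[0, 3, 2], [0, 0, 0], 0]]'

```text
time_s: 11.6
eef_pos: [0.5105, 0.0094, 0.0077]
eef_rot: [-90.1, 0.0, 78.7]
wrist_force: [0.2, -0.4, 11.5]
grip_width: 0.0004
```

play_rows --motion '[[[0, 0, 2], [0, 0, 0], 0], [[0, -40, 2], [0, 0, 0], 0], [[0, -90, 2], [0, 0, 0], 0], [[-20, -120, 0], [0, 0.1, 0], 0], [[-50, -120, -5], [0, 0.3, 0], 0], [[-80, -120, -10], [0, 0.48, 0], 0], [[-110, -120, -15], [0, 0.66, 0], 0], [[-140, -120, -20], [0, 0.84, 0], 0], [[-170, -120, -20], [0, 1.02, 0], 0], [[-170, -120, -20], [0, 1.2, 0], 0]]'

```text
time_s: 12.85
eef_pos: [0.4946, -0.1637, 0.1266]
eef_rot: [-90.0, 0.1, 9.4]
wrist_force: [-0.6, 0.6, 0.1]
grip_width: 0.0007
```

Run:
```python
from h import *
s=arm.state();print(tr(s["eef_pos"]),s["eef_rot"],s["joint_pos"])
print(rel(wd(-7,-58,120),[-90,0,-11.3]))
p=arm.camera_params("wrist");im,d=arm.get_image("wrist");cv2.imwrite("pics/w8.png",im)
im,d=arm.get_image("scene");p=arm.camera_params("scene");T=tr(cloud(d,p).reshape(-1,3)).reshape(420,560,3)
cv2.imwrite("pics/s8.png",cv2.resize(im[120:270,180:400],None,fx=3.6,fy=3.6,interpolation=cv2.INTER_CUBIC))
g=(abs(T[...,1]-108)<7)&(T[...,0]>-58)&(T[...,0]<30)&(T[...,2]>25)&(T[...,2]<90)
print(g.sum(),np.c_[T[g]][::6].round(0))
```

```text
[[-12.86013656 -63.63956228 126.57600124]] [-90.02227661   0.09257644   9.40014024] [ 30.10392019  26.74211358 -24.93321289 120.24289372  18.57128898
  36.74167925   1.87300624]
(array([7.5, 6.6, 3.2]), array([ 0.0007,  0.3613, -0.0015]))
132 [[-58. 106.  45.]
 [-57. 115.  44.]
 [-49. 103.  41.]
 [-44. 104.  44.]
 [-39. 105.  46.]
 [-41. 108.  40.]
 [-36. 111.  42.]
 [-33. 112.  43.]
 [-22. 104.  45.]
 [-22. 104.  41.]
 [-18. 105.  41.]
 [-12. 109.  46.]
 [ -8. 110.  47.]
 [ -7. 110.  44.]
 [ -4. 114.  45.]
 [  0. 115.  46.]
 [  8. 103.  44.]
 [ 13. 107.  47.]
 [ 14. 107.  44.]
 [ 16. 111.  43.]
 [ 25. 102.  43.]
 [ 26. 105.  42.]]
```

View pics/s8.png

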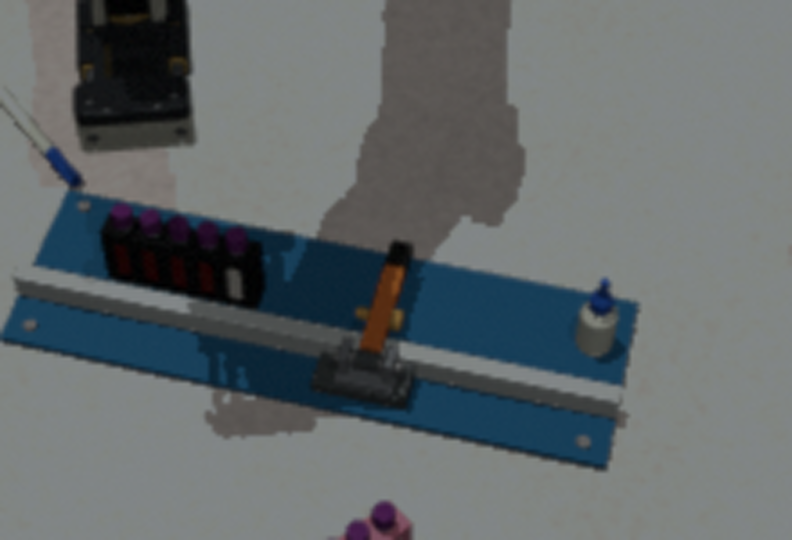

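play_rows --motion '[[[6, 7, 4], [0, 0.18, 0], 55], [[7.5, 15, 3], [0, 0.36, 0], 55], [[7.5, 30, 3], [0, 0.361, 0], 55], [[7.5, 30, 3], [0, 0.361, 0], 55]]'

```text
time_s: 13.45
eef_pos: [0.502, -0.1563, 0.0957]
eef_rot: [-90.0, 0.2, -10.3]
wrist_force: [0.1, 0.7, 0.3]
grip_width: 0.0357
```

Run:
```python
from h import *
s=arm.state();print(tr(s["eef_pos"]),s["eef_rot"],s["grip_width"])
p=arm.camera_params("wrist");im,d=arm.get_image("wrist");cv2.imwrite("pics/w9.png",im)
T=tr(cloud(d,p).reshape(-1,3)).reshape(420,560,3)
g=(T[...,2]>58)&(T[...,2]<70)&(T[...,0]>-50)&(T[...,0]<25);g[255:]=0;g[:150]=0
Q=T[g]
for y in range(-90,20,8):
    q=Q[(Q[:,1]>y)&(Q[:,1]<y+8)]
    if len(q)>5: print(y,np.percentile(q[:,0],[2,98]),len(q))
```

```text
[[ -7.14828351 -54.91530394  95.65640448]] [-89.9856694    0.15283994 -10.33936144] 0.03569558536116125
-82 [-19.78397178   3.79748192] 73
-74 [-19.83350896   3.60499946] 119
-66 [-19.85989221   3.40595135] 255
-58 [-19.65227348   3.92128137] 113
-50 [-19.08943527   3.64270244] 137
-42 [-19.1037677    4.13730422] 288
-34 [-19.19421095   3.93973578] 120
-26 [-19.23091708   4.38757971] 211
-18 [-19.23016116   4.06529725] 311
-10 [-18.52842472   4.67857674] 130
-2 [-18.27127866   4.47683982] 19
```

View pics/w9.png

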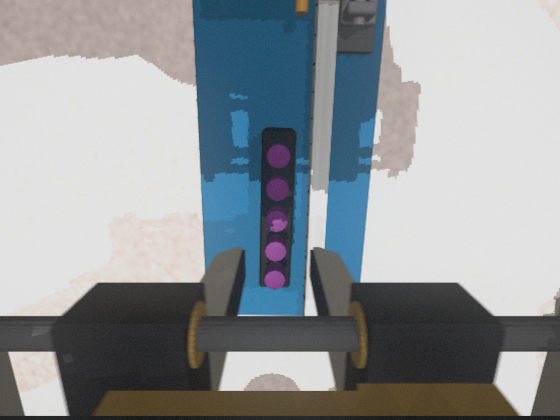

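play_rows --motion '[[[0, 0, 0], [0, 0, 0], 55], [[0, 30, 0], [0, 0, 0], 55], [[0, 60, 0], [0, 0, 0], 55], [[0, 80, 0], [0, 0, 0], 55], [[0, 94, 0], [0, 0, 0], 55], [[0, 94, 0], [0, 0, 0], 55], [[0, 94, 0], [0, 0, 0], 55]]'

```text
time_s: 14.38
eef_pos: [0.5033, -0.1571, 0.0036]
eef_rot: [-90.0, -0.0, -10.7]
wrist_force: [-0.4, 0.1, 0.8]
grip_width: 0.0508
```

Run:
```python
from h import *
s=arm.state();print(tr(s["eef_pos"]),s["eef_rot"],s["grip_width"],s["wrist_force"])
p=arm.camera_params("wrist");im,d=arm.get_image("wrist");cv2.imwrite("pics/w10.png",im)
im,d=arm.get_image("scene")
cv2.imwrite("pics/s10.png",cv2.resize(im[120:270,180:400],None,fx=3.6,fy=3.6,interpolation=cv2.INTER_CUBIC))
```

```text
[[ -5.63526412 -55.40966517   3.5509584 ]] [-9.00033605e+01 -4.46951179e-02 -1.07059502e+01] 0.05084372937474611 [-0.42647273  0.14331146  0.77615695]
```

View pics/s10.png

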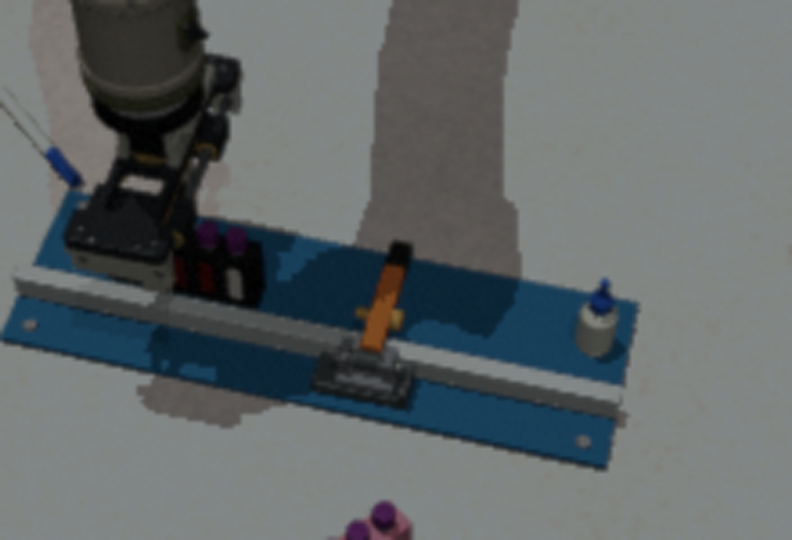

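View pics/w10.png

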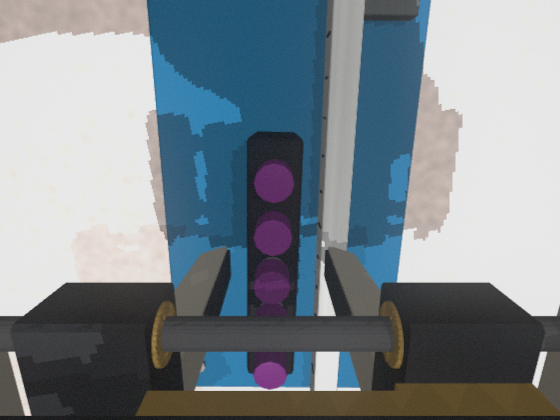

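play_rows --motion '[[[-2, 0, 0], [0, 0.01, 0], 55], [[-2, 0, 0], [0, 0.01, 0], 40], [[-2, 0, 0], [0, 0.01, 0], 30], [[-2, 0, 0], [0, 0.01, 0], 20], [[-2, 0, 0], [0, 0.01, 0], 15], [[-2, 0, 0], [0, 0.01, 0], 15], [[-2, 0, 0], [0, 0.01, 0], 15]]' --force 20

```text
time_s: 15.35
eef_pos: [0.501, -0.1566, 0.0029]
eef_rot: [-90.0, 0.0, -11.3]
wrist_force: [0.7, 0.6, 0.6]
grip_width: 0.0239
```

```bash
cat > rk.py <<'E'
from h import *
def rack(save=None):
    p=arm.camera_params("wrist");im,d=arm.get_image("wrist")
    if save: cv2.imwrite(save,im)
    T=tr(cloud(d,p).reshape(-1,3)).reshape(420,560,3);hsv=cv2.cvtColor(im,cv2.COLOR_BGR2HSV)
    g=(T[...,2]>58)&(T[...,2]<70)&(T[...,0]>-50)&(T[...,0]<45)&(hsv[...,2]<90)&(hsv[...,0]<200);g[245:]=0
    n,l,st,c=cv2.connectedComponentsWithStats(g.astype(np.uint8));k=1+st[1:,4].argmax();Q=T[l==k]
    ymax=np.percentile(Q[:,1],99)
    e=[(y+2,*np.percentile(Q[(Q[:,1]>y)&(Q[:,1]<y+4),0],[3,97])) for y in np.arange(ymax-40,ymax-8,4)]
    e=np.array(e);print("ymax %.1f"%ymax,"near %.2f far %.2f"%tuple(np.median(e[:,1:],0)),"slope",np.polyfit(e[:,0],e[:,1],1)[0].round(3),np.polyfit(e[:,0],e[:,2],1)[0].round(3))
    # screw tip
    b=(hsv[...,0]>14)&(hsv[...,0]<26)&(hsv[...,1]>120)&(T[...,1]>50)&(T[...,1]<130)&(T[...,2]>25)&(T[...,2]<50)&(T[...,0]>-5)&(T[...,0]<20)
    if b.sum()>10: print("brass",b.sum(),np.percentile(T[b],[2,50,98],0).round(1).tolist())
    f=(abs(T[...,2]-30)<4)&(hsv[...,1]<70)&(T[...,0]>10)&(T[...,0]<45)&(T[...,1]>ymax+8)&(T[...,1]<ymax+45)
    print("fence near",np.percentile(T[f][:,0],[3,97]).round(1) if f.sum() else None)
    s=arm.state();print("tcp",tr(s["eef_pos"]).round(2),s["eef_rot"].round(2),"F track",(s["wrist_force"][:2]@EX).round(2),(s["wrist_force"][:2]@EY).round(2),s["wrist_force"][2].round(2),s["time_s"],s["grip_width"])
E
python3 -c "
from rk import *
rack('pics/w11.png')"
```

```text
ymax 12.4 near -19.15 far 4.00 slope 0.005 0.009
fence near [19.2 33.5]
tcp [[ -8.02 -55.37   2.92]] [-90.     0.   -11.29] F track -0.31 -0.08 0.33 15.4 0.023940479605014556
```

View pics/w11.png

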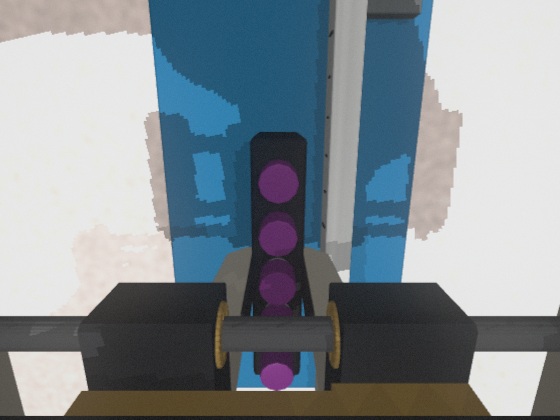

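play_rows --motion '[[[5, 0, 0], [0, 0, 0], 15], [[10, 0, 0], [0, 0, 0], 15], [[13, 0, 0], [0, 0, 0], 15], [[14, 0, 0], [0, 0, 0], 15], [[14, 0, 0], [0, 0, 0], 15]]'

```text
time_s: 16.02
eef_pos: [0.5144, -0.1594, 0.0029]
eef_rot: [-90.0, 0.0, -11.3]
wrist_force: [-3.0, 0.5, 4.4]
grip_width: 0.024
```

```bash
python3 -c "
from rk import *
rack()"
```

```text
ymax 12.4 near -5.37 far 17.41 slope 0.005 0.012
fence near [19.4 33.5]
tcp [[  5.69 -55.46   2.93]] [-9.001e+01  3.000e-02 -1.129e+01] F track -3.38 -0.61 4.5 16.075 0.023569824477622337
```

play_rows --motion '[[[0.5, 0, 0], [0, 0, 0], 15], [[0.5, 0, 0], [0, 0, 0], 15]]'

```text
time_s: 16.32
eef_pos: [0.5148, -0.1594, 0.0029]
eef_rot: [-90.0, 0.0, -11.3]
wrist_force: [-3.8, 0.4, 4.8]
grip_width: 0.0236
```

```bash
python3 -c "
from rk import *
rack('pics/w12.png')
im,d=arm.get_image('scene')
cv2.imwrite('pics/s12.png',cv2.resize(im[150:240,200:320],None,fx=6,fy=6,interpolation=cv2.INTER_CUBIC))
p=arm.camera_params('scene');T=tr(cloud(d,p).reshape(-1,3)).reshape(420,560,3)
s=arm.state();c=proj(p,wd(25,-55,38))[0].round().astype(int);print(c)
for v in range(c[1]-14,c[1]+10,2): print(v,[tuple(int(q) for q in T[v,u].round()) for u in (c[0]-4,c[0]-2,c[0],c[0]+2)])
"
```

```text
ymax 12.4 near -4.91 far 17.76 slope 0.009 0.009
fence near [19.4 33.6]
tcp [[  6.08 -55.41   2.94]] [-9.001e+01  4.000e-02 -1.129e+01] F track -3.08 -0.1 5.72 16.375 0.023964261412417594
[224 200]
186 [(74, -35, 165), (72, -31, 163), (73, -26, 166), (52, -30, 139)]
188 [(81, -33, 166), (80, -28, 167), (78, -24, 165), (58, -28, 139)]
190 [(85, -32, 163), (85, -27, 165), (83, -22, 165), (77, -20, 158)]
192 [(92, -29, 165), (92, -24, 168), (88, -21, 163), (70, -24, 139)]
194 [(97, -27, 165), (95, -24, 163), (92, -20, 161), (27, -45, 72)]
196 [(100, -27, 161), (100, -22, 163), (93, -20, 154), (28, -45, 64)]
198 [(97, -30, 148), (99, -23, 153), (96, -19, 151), (85, -19, 137)]
200 [(94, -32, 135), (93, -27, 136), (91, -23, 136), (89, -18, 134)]
202 [(90, -34, 123), (91, -29, 125), (92, -23, 128), (22, -51, 28)]
204 [(34, -63, 32), (33, -58, 31), (30, -54, 29), (28, -49, 29)]
206 [(33, -65, 21), (34, -58, 25), (35, -52, 28), (33, -47, 27)]
208 [(32, -66, 10), (34, -60, 14), (36, -53, 19), (36, -47, 22)]
```

View pics/s12.png

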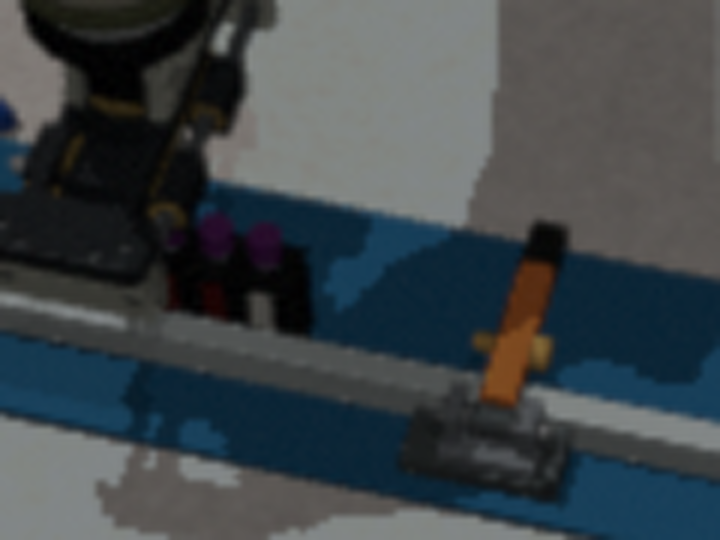

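View pics/w12.png

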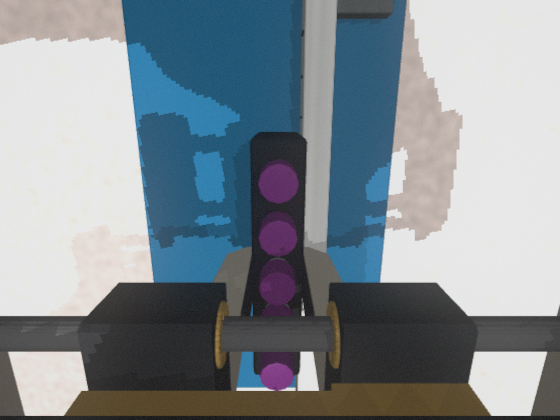

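play_rows --motion '[[[0.3, -0.4, 0], [0, 0, 0], 15], [[0.6, -0.4, 0], [0, 0, 0], 15], [[0.6, -0.4, 0], [0, 0, 0], 15]]'

```text
time_s: 16.8
eef_pos: [0.5155, -0.1595, 0.0031]
eef_rot: [-90.0, 0.0, -11.3]
wrist_force: [-1.2, -0.0, -1.6]
grip_width: 0.0236
```

```bash
python3 -c "
from rk import *
rack()"
```

```text
ymax 12.4 near -4.29 far 18.44 slope 0.004 0.01
fence near [19.4 33.5]
tcp [[  6.79 -55.38   3.08]] [-9.000e+01  4.000e-02 -1.128e+01] F track -2.52 0.49 -2.22 16.85 0.023837547382749322
```

play_rows --motion '[[[0.3, 0.1, 0], [0, 0, 0], 15], [[0.5, 0.1, 0], [0, 0, 0], 15], [[0.5, 0.1, 0], [0, 0, 0], 15]]'

```text
time_s: 17.23
eef_pos: [0.5156, -0.1596, 0.0031]
eef_rot: [-90.0, 0.1, -11.3]
wrist_force: [-4.3, 1.0, -2.9]
grip_width: 0.0239
```

```bash
python3 -c "
from rk import *
rack()"
```

```text
ymax 12.4 near -4.26 far 18.57 slope -0.0 0.002
fence near [19.4 33.6]
tcp [[  6.99 -55.43   3.09]] [-9.001e+01  6.000e-02 -1.128e+01] F track -4.98 -0.31 -2.12 17.275 0.023917012775820243
```

play_rows --motion '[[[0, 0, 5], [0, 0, 0], 15], [[0, 0, 12], [0, 0, 0], 15], [[0, 0, 20], [0, 0, 0], 15], [[0, 0, 28], [0, 0, 0], 15], [[0, 0, 36], [0, 0, 0], 15], [[0, 0, 40], [0, 0, 0], 15]]'

```text
time_s: 18.02
eef_pos: [0.5236, -0.1201, 0.0031]
eef_rot: [-90.0, 0.1, -11.3]
wrist_force: [-4.1, -1.6, -1.6]
grip_width: 0.0242
```

```bash
python3 -c "
from rk import *
rack('pics/w13.png')"
```

```text
ymax 52.7 near -4.25 far 18.54 slope 0.004 0.005
brass 475 [[2.9, 90.8, 38.3], [7.0, 95.9, 41.0], [11.1, 100.5, 42.9]]
fence near [19.5 38.6]
tcp [[  7.03 -14.67   3.16]] [-9.001e+01  5.000e-02 -1.124e+01] F track -4.63 -0.55 -2.72 18.075 0.023972375868593167
```

View pics/w13.png

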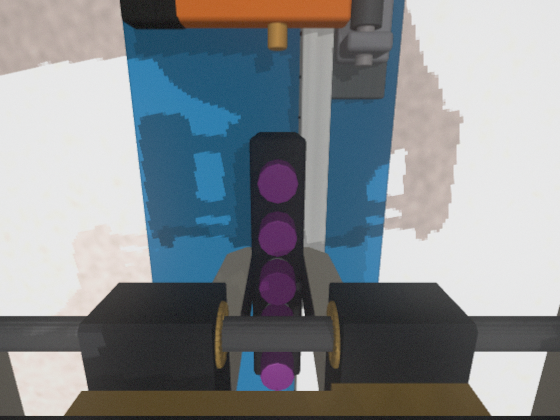

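play_rows --motion '[[[0, 0, 6], [0, 0, 0], 15], [[0, 0, 12], [0, 0, 0], 15], [[0, 0, 19], [0, 0, 0], 15], [[0, 0, 26], [0, 0, 0], 15], [[0, 0, 30], [0, 0, 0], 15], [[0, 0, 32], [0, 0, 0], 15], [[0, 0, 34], [0, 0, 0], 15]]'

```text
time_s: 18.95
eef_pos: [0.5301, -0.0873, 0.0031]
eef_rot: [-90.0, 0.1, -11.3]
wrist_force: [-5.0, -1.6, -2.1]
grip_width: 0.0238
```

```bash
python3 -c "
from rk import *
rack('pics/w14.png')"
```

```text
ymax 86.1 near -4.34 far 18.53 slope 0.006 0.006
brass 951 [[0.2, 91.9, 39.2], [7.1, 118.4, 42.7], [13.9, 124.1, 46.0]]
fence near [19.5 42.8]
tcp [[ 6.95 18.63  3.13]] [-9.002e+01  6.000e-02 -1.128e+01] F track -5.58 -2.32 -1.43 19.0 0.02395544762487357
```

View pics/w14.png

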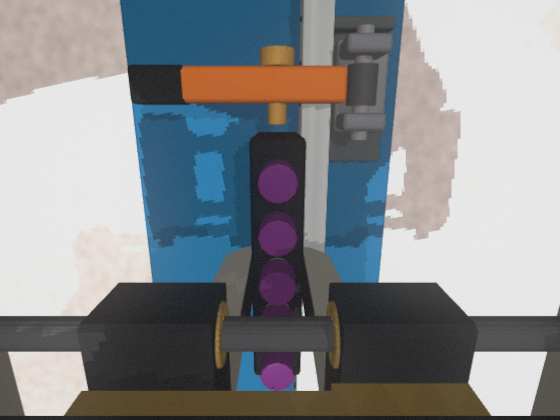

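play_rows --motion '[[[0, 0, 1], [0, 0, 0], 15], [[0, 0, 2], [0, 0, 0], 15], [[0, 0, 3], [0, 0, 0], 15], [[0, 0, 3.5], [0, 0, 0], 15]]'

```text
time_s: 19.5
eef_pos: [0.5308, -0.0839, 0.0031]
eef_rot: [-90.0, 0.1, -11.3]
wrist_force: [-5.3, -1.1, -2.2]
grip_width: 0.0237
```

play_rows --motion '[[[0, 0, 0.5], [0, 0, 0], 15], [[0, 0, 1], [0, 0, 0], 15], [[0, 0, 1.2], [0, 0, 0], 15]]'

```text
time_s: 19.88
eef_pos: [0.531, -0.0829, 0.0031]
eef_rot: [-90.0, 0.1, -11.3]
wrist_force: [-4.7, -2.0, -1.0]
grip_width: 0.0238
```

play_rows --motion '[[[0, 0, 0.5], [0, 0, 0], 15], [[0, 0, 0.8], [0, 0, 0], 15], [[0, 0, 1], [0, 0, 0], 15]]'

```text
time_s: 20.25
eef_pos: [0.5311, -0.0822, 0.0032]
eef_rot: [-90.1, 0.1, -11.3]
wrist_force: [-5.6, -2.4, -2.0]
grip_width: 0.0238
```

```bash
python3 -c "
from rk import *
rack('pics/w15.png')"
```

```text
ymax 91.3 near -4.25 far 18.52 slope 0.003 0.003
brass 951 [[0.2, 92.0, 38.9], [7.1, 118.8, 42.4], [13.9, 124.7, 46.0]]
fence near [19.5 42.2]
tcp [[ 6.91 23.52  3.14]] [-9.006e+01  7.000e-02 -1.132e+01] F track -4.08 -3.32 -1.66 20.3 0.023890837854637283
```

play_rows --motion '[[[0, 0, 0.5], [0, 0, 0], 15], [[0, 0, 1], [0, 0, 0], 15], [[0, 0, 1], [0, 0, 0], 15]]'

```text
time_s: 20.68
eef_pos: [0.5313, -0.0811, 0.0031]
eef_rot: [-90.1, 0.1, -11.3]
wrist_force: [-5.5, -3.0, -1.7]
grip_width: 0.0241
```

play_rows --motion '[[[0, 0, 0.5], [0, 0, 0], 15], [[0, 0, 1], [0, 0, 0], 15], [[0, 0, 1], [0, 0, 0], 15]]'

```text
time_s: 21.05
eef_pos: [0.5315, -0.0801, 0.0031]
eef_rot: [-90.1, 0.1, -11.3]
wrist_force: [-4.7, -2.1, -2.6]
grip_width: 0.0236
```

```bash
python3 -c "
from rk import *
rack('pics/w16.png')"
```

```text
ymax 93.4 near -4.37 far 18.51 slope 0.006 0.002
brass 950 [[0.2, 94.1, 39.0], [7.1, 120.9, 42.5], [13.9, 126.7, 45.8]]
fence near [19.5 42.6]
tcp [[ 6.92 25.55  3.12]] [-9.006e+01  7.000e-02 -1.131e+01] F track -4.77 -2.88 -0.99 21.1 0.02382293337406687
```

play_rows --motion '[[[0, 0, 0.5], [0, 0, 0], 15], [[0, 0, 1], [0, 0, 0], 15], [[0, 0, 1], [0, 0, 0], 15]]'

```text
time_s: 21.48
eef_pos: [0.5317, -0.0792, 0.0031]
eef_rot: [-90.1, 0.1, -11.3]
wrist_force: [-5.8, -2.6, -1.7]
grip_width: 0.0236
```

play_rows --motion '[[[0, 0, 0.5], [0, 0, 0], 15], [[0, 0, 1], [0, 0, 0], 15], [[0, 0, 1], [0, 0, 0], 15]]'

```text
time_s: 21.85
eef_pos: [0.5319, -0.0783, 0.0031]
eef_rot: [-90.1, 0.1, -11.3]
wrist_force: [-4.6, -2.2, -1.7]
grip_width: 0.0237
```

play_rows --motion '[[[0, 0, 0.5], [0, 0, 0], 15], [[0, 0, 1], [0, 0, 0], 15], [[0, 0, 1], [0, 0, 0], 15]]'

```text
time_s: 22.22
eef_pos: [0.5318, -0.0782, 0.0032]
eef_rot: [-90.1, 0.1, -11.4]
wrist_force: [-5.4, -5.1, -1.0]
grip_width: 0.0242
```

play_rows --motion '[[[0, 0, 0.5], [0, 0, 0], 15], [[0, 0, 1], [0, 0, 0], 15], [[0, 0, 1], [0, 0, 0], 15]]'

```text
time_s: 22.6
eef_pos: [0.5319, -0.0781, 0.0032]
eef_rot: [-90.2, 0.1, -11.4]
wrist_force: [-5.8, -8.2, -0.5]
grip_width: 0.0235
```

```bash
python3 -c "
from rk import *
rack('pics/w17.png')"
```

```text
ymax 95.5 near -4.45 far 18.64 slope 0.006 -0.002
brass 940 [[0.3, 96.2, 39.1], [7.1, 122.8, 42.7], [14.0, 128.5, 45.9]]
fence near [19.6 42.6]
tcp [[ 6.85 27.6   3.2 ]] [-9.017e+01  9.000e-02 -1.142e+01] F track -5.13 -9.16 0.41 22.65 0.024039609175696985
```

play_rows --motion '[[[0, 0, 0], [0, 0, 0], 15], [[0, 0, 0], [0, 0, 0], 15], [[0, 0, 0], [0, 0, 0], 15], [[0, 0, 0], [0, 0, 0], 15], [[0, 0, 0], [0, 0, 0], 15], [[0, 0, 0], [0, 0, 0], 15], [[0, 0, 0], [0, 0, 0], 15], [[0, 0, 0], [0, 0, 0], 15]]'

```text
time_s: 23.65
eef_pos: [0.5318, -0.0781, 0.0032]
eef_rot: [-90.2, 0.1, -11.4]
wrist_force: [-6.0, -8.6, -0.2]
grip_width: 0.0241
```

```bash
python3 -c "
from rk import *
rack('pics/w18.png')"
```

```text
ymax 95.5 near -4.37 far 18.51 slope 0.007 -0.0
brass 937 [[0.3, 96.1, 39.1], [7.1, 122.7, 42.7], [13.6, 128.6, 45.9]]
fence near [19.6 42.6]
tcp [[ 6.82 27.62  3.19]] [-9.017e+01  9.000e-02 -1.142e+01] F track -3.75 -10.62 0.52 23.7 0.02404326634041093
```

View pics/w18.png

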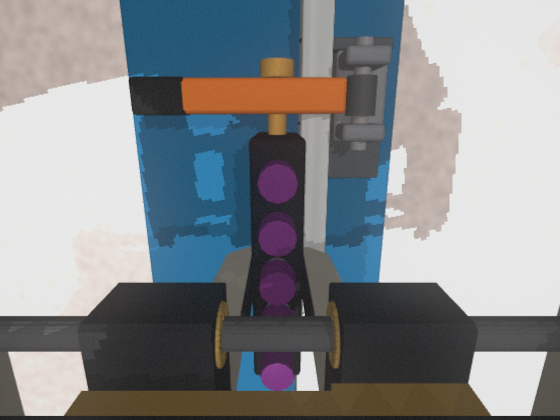

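play_rows --motion '[[[0, 0, -1], [0, 0, 0], 15], [[-0.3, 0, -2], [0, 0, 0], 15], [[-0.3, 0, -2], [0, 0, 0], 15]]'

```text
time_s: 24.08
eef_pos: [0.5319, -0.0782, 0.0032]
eef_rot: [-90.1, 0.0, -11.3]
wrist_force: [-3.8, -3.2, -1.9]
grip_width: 0.0239
```

play_rows --motion '[[[0, 0, 0], [0, 0, 0], 28], [[0, 0, 0], [0, 0, 0], 34], [[0, 0, 0], [0, 0, 0], 40], [[0, 0, 0], [0, 0, 0], 48], [[0, 0, 0], [0, 0, 0], 48]]'

```text
time_s: 24.7
eef_pos: [0.5327, -0.0774, 0.0033]
eef_rot: [-90.0, -0.0, -11.3]
wrist_force: [0.4, 0.3, 0.1]
grip_width: 0.044
```

```bash
python3 -c "
from rk import *
rack('pics/w19.png')"
```

```text
ymax 95.1 near -4.49 far 18.22 slope -0.002 0.001
brass 942 [[0.2, 96.0, 38.8], [7.1, 122.7, 42.5], [13.9, 128.6, 46.0]]
fence near [19.7 43. ]
tcp [[ 7.44 28.49  3.27]] [-8.999e+01 -2.000e-02 -1.128e+01] F track -0.27 -0.67 0.23 24.75 0.04411870173137914
```

play_rows --motion '[[[0, -30, 0], [0, 0, 0], 48], [[0, -70, 0], [0, 0, 0], 48], [[0, -115, 0], [0, 0, 0], 48], [[-20, -130, 10], [0, 0.17, 0], 20], [[-40, -130, 20], [0, 0.35, 0], 0], [[-60, -130, 40], [0, 0.53, 0], 0], [[-80, -130, 55], [0, 0.71, 0], 0], [[-100, -130, 70], [0, 0.89, 0], 0], [[-117, -130, 85], [0, 1.07, 0], 0], [[-117, -130, 85], [0, 1.25, 0], 0]]'

```text
time_s: 26.0
eef_pos: [0.4333, 0.0301, 0.1333]
eef_rot: [-90.0, 0.0, -83.1]
wrist_force: [0.1, 0.5, 0.6]
grip_width: 0.0007
```

```bash
python3 -c "
from rk import *
s=arm.state();print(tr(s['eef_pos']),s['eef_rot'],s['joint_pos'])
R0=Ro.from_euler('xyz',[-90,0,-101.3],degrees=True);R1=R0*Ro.from_rotvec([np.pi/4,0,0])
print(R1.as_euler('xyz',degrees=True),R1.as_matrix()[:,1]@np.r_[EX,0],R1.as_matrix()[:,1][2])
print(rel(wd(-110,113.5,115),R0.as_euler('xyz',degrees=True)))
print(rel(wd(-110,113.5,115),R1.as_euler('xyz',degrees=True)))
im,d=arm.get_image('top');p=arm.camera_params('top');cv2.imwrite('pics/t20.png',cv2.resize(im[140:290,180:410],None,fx=3.4,fy=3.4,interpolation=cv2.INTER_CUBIC))
"
```

```text
[[-111.03572026  114.36612545  133.3405877 ]] [-9.00173648e+01  2.38571735e-02 -8.31095982e+01] [-13.10794731  19.35416306   2.16507688 131.46029629  -1.52087013
  29.22251452 -92.84712859]
[-4.50000000e+01  1.27222187e-14 -1.01300000e+02] 0.7071067811865477 -0.7071067811865477
(array([ 1.2, 18.3,  0.7]), array([ 0.0004,  0.3175, -0.0004]))
(array([ 1.2, 18.3,  0.7]), array([ 0.779 ,  0.3008, -0.125 ]))
```

View pics/t20.png

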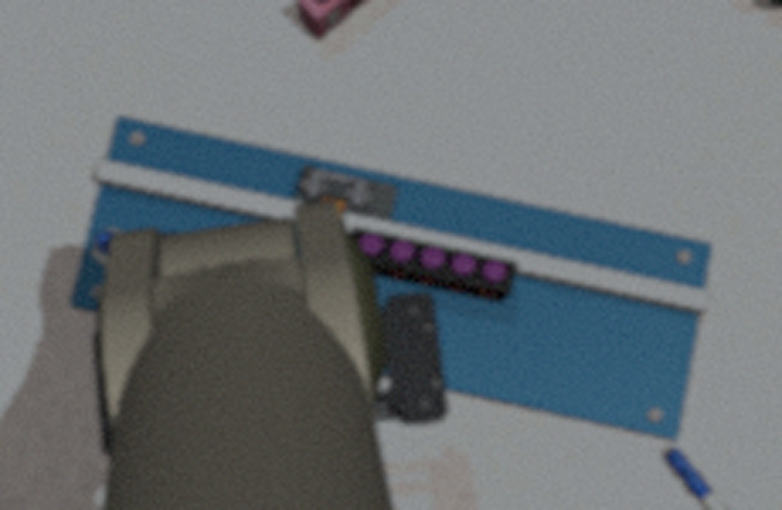

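play_rows --motion '[[[1, 0, 10], [0, 0.16, 0], 0], [[1, 0, 20], [0, 0.317, 0], 0], [[1, 0, 30], [0, 0.317, 0], 0], [[1, 0, 36], [0, 0.317, 0], 0]]'

```text
time_s: 26.55
eef_pos: [0.4707, 0.0323, 0.1332]
eef_rot: [-90.0, -0.0, -100.8]
wrist_force: [-0.4, -0.3, 0.8]
grip_width: 0.0005
```

play_rows --motion '[[[0, 0, 0], [0.15, 0, 0], 0], [[0, 0, 0], [0.3, 0, 0], 0], [[0, 0, 0], [0.45, 0, 0], 0], [[0, 0, 0], [0.6, 0, 0], 0], [[0, 0, 0], [0.7, 0, 0], 0], [[0, 0, 0], [0.7, 0, 0], 0]]'

```text
time_s: 27.3
eef_pos: [0.4492, 0.0206, 0.1761]
eef_rot: [-67.8, -0.9, -102.1]
wrist_force: [-0.2, -0.5, 0.2]
grip_width: 0.0008
```

```bash
python3 -c "
from rk import *
s=arm.state();print(tr(s['eef_pos']),s['eef_rot'],s['joint_pos'])
im,d=arm.get_image('wrist');cv2.imwrite('pics/w21.png',im)
im,d=arm.get_image('scene');p=arm.camera_params('scene');cv2.imwrite('pics/s21.png',cv2.resize(im[100:270,180:400],None,fx=3.5,fy=3.5,interpolation=cv2.INTER_CUBIC))
T=tr(cloud(d,p).reshape(-1,3)).reshape(420,560,3)
g=(abs(T[...,1]-113)<20)&(T[...,2]>55)&(T[...,2]<200)&(T[...,0]<30)&(d>0)
Q=T[g];Q=Q[Q[:,2].argsort()];print(len(Q));print(Q[:40:2].round())
"
```

```text
[[-93.58196595 108.20066578 176.11359131]] [ -67.81027394   -0.94440368 -102.09391027] [ -51.23180358   12.23120932   38.3035391   144.99144391   28.14236391
    6.5978862  -144.22650545]
13
[[20. 95. 57.]
 [11. 96. 59.]
 [20. 95. 62.]
 [ 0. 96. 62.]
 [ 3. 94. 64.]
 [-0. 96. 65.]
 [ 8. 95. 68.]]
```

View pics/s21.png

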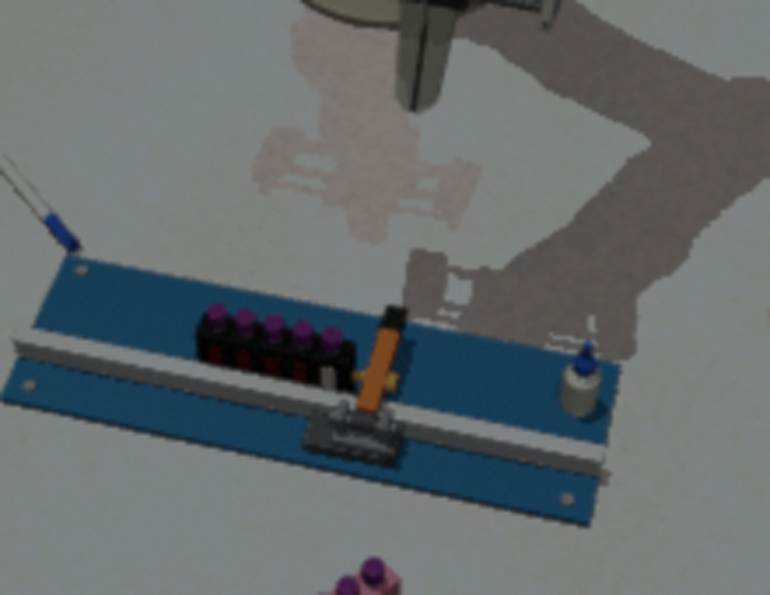

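View pics/w21.png

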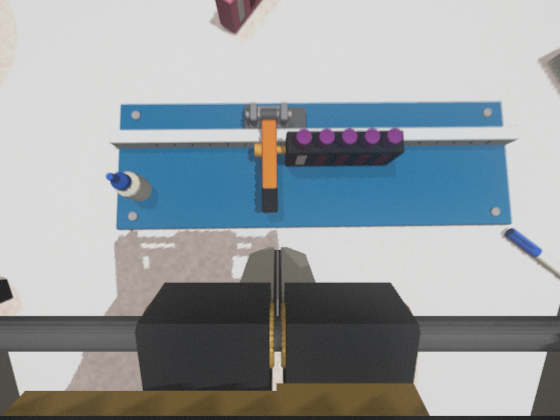

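```bash
python3 -c "
from rk import *
print(rel(wd(-75,113.5,133),[-90,0,-101.3]))"
```

```text
(array([-0.5, 48. ,  0.7]), array([-0.3909,  0.0009,  0.0182]))
```

play_rows --motion '[[[0, 20, 0], [-0.15, 0, 0], 0], [[0, 35, 0], [-0.3, 0, 0], 0], [[0, 48, 0], [-0.39, 0, 0], 0], [[0, 48, 0], [-0.39, 0, 0], 0]]'

```text
time_s: 27.9
eef_pos: [0.4674, 0.0257, 0.1321]
eef_rot: [-90.3, -0.8, -101.0]
wrist_force: [0.8, 0.3, -0.8]
grip_width: 0.0008
```

```bash
python3 -c "
from rk import *
s=arm.state();print(tr(s['eef_pos']),s['eef_rot'],s['joint_pos'])
print(rel(wd(-75,113.5,133),[-90,0,-101.3]))
print(rel(wd(-45,113.5,60),[-90,0,-101.3]))"
```

```text
[[-76.68637333 116.8125293  132.10913217]] [ -90.30570026   -0.766163   -101.04864564] [  -8.47917613   21.64247797   -2.79007882  126.98724201    3.06403957
   32.00233066 -114.73584949]
(array([ 3.3, -0.9,  1.7]), array([0.0053, 0.0044, 0.0134]))
(array([ 2.5, 72. , 32.1]), array([0.0053, 0.0044, 0.0134]))
```

play_rows --motion '[[[2.5, 20, 15], [0.005, 0.004, 0.013], 30], [[2.5, 45, 28], [0.005, 0.004, 0.013], 45], [[2.5, 60, 32], [0.005, 0.004, 0.013], 45], [[2.5, 60, 32], [0.005, 0.004, 0.013], 45]]'

```text
time_s: 28.4
eef_pos: [0.4978, 0.0138, 0.0717]
eef_rot: [-89.8, -0.3, -101.6]
wrist_force: [0.2, -0.9, -0.0]
grip_width: 0.0361
```

```bash
python3 -c "
from rk import *
s=arm.state();print(tr(s['eef_pos']),s['eef_rot'],s['joint_pos'])
p=arm.camera_params('wrist');im,d=arm.get_image('wrist');cv2.imwrite('pics/w22.png',im)
T=tr(cloud(d,p).reshape(-1,3)).reshape(420,560,3)
g=(abs(T[...,2]-44)<5)&(T[...,0]>-70)&(T[...,0]<-20)&(abs(T[...,1]-113)<20)&(d>0)
Q=T[g];print(len(Q))
for x in range(-64,-20,5):
    q=Q[(Q[:,0]>x)&(Q[:,0]<x+5)]
    if len(q)>5: print(x,np.percentile(q[:,1],[1,99]).round(2),np.median(q[:,2]).round(1),len(q))
"
```

```text
[[-44.537754   111.10297029  71.65287844]] [ -89.80642976   -0.25544686 -101.56145226] [  -6.68637282   28.8938809    -2.32688938  126.79726077    3.48199853
   24.27546885 -113.45758851]
1200
-64 [105.88 120.9 ] 44.6 38
-59 [104.85 121.11] 44.4 143
-54 [104.84 121.05] 44.4 148
-49 [104.86 120.99] 44.4 150
-44 [104.87 120.86] 44.4 152
-39 [104.88 120.82] 44.4 153
-34 [105.62 120.78] 44.2 144
-29 [105.62 120.66] 44.2 151
-24 [105.63 120.59] 44.2 121
```

View pics/w22.png

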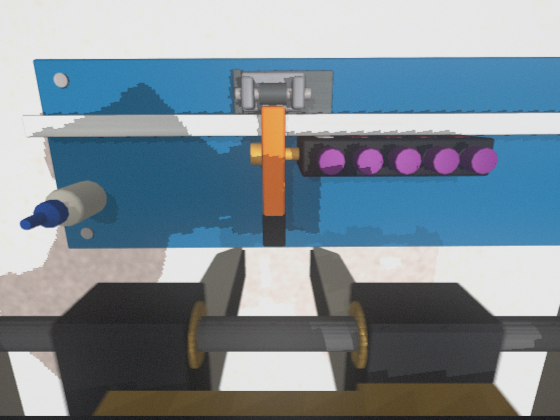

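```bash
python3 -c "
from rk import *
s=arm.state();print(tr(s['eef_pos']))
print(rel(wd(-45.5,113.3,-14),[-90,0,-101.3]))"
```

```text
[[-44.40755057 111.1322029   72.42503379]]
(array([-2.5, 86.4, -1.5]), array([-0.0043, -0.0047,  0.0043]))
```

play_rows --motion '[[[-2.5, 10, -1.5], [-0.004, -0.005, 0.004], 45], [[-2.5, 30, -1.5], [-0.004, -0.005, 0.004], 45], [[-2.5, 50, -1.5], [-0.004, -0.005, 0.004], 45], [[-2.5, 65, -1.5], [-0.004, -0.005, 0.004], 45], [[-2.5, 78, -1.5], [-0.004, -0.005, 0.004], 45], [[-2.5, 84, -1.5], [-0.004, -0.005, 0.004], 45], [[-2.5, 86, -1.5], [-0.004, -0.005, 0.004], 45], [[-2.5, 86, -1.5], [-0.004, -0.005, 0.004], 45]]'

```text
time_s: 29.45
eef_pos: [0.4981, 0.0153, -0.0132]
eef_rot: [-89.9, -0.0, -101.4]
wrist_force: [-0.3, 0.4, -0.4]
grip_width: 0.0419
```

```bash
python3 -c "
from rk import *
s=arm.state();print(tr(s['eef_pos']),s['eef_rot'],s['wrist_force'])
p=arm.camera_params('wrist');im,d=arm.get_image('wrist');cv2.imwrite('pics/w23.png',im)
T=tr(cloud(d,p).reshape(-1,3)).reshape(420,560,3)
g=(abs(T[...,2]-44)<5)&(T[...,0]>-70)&(T[...,0]<-20)&(abs(T[...,1]-113)<15)&(d>0)
Q=T[g];print(len(Q))
for x in range(-64,-20,8):
    q=Q[(Q[:,0]>x)&(Q[:,0]<x+8)]
    if len(q)>5: print(x,np.percentile(q[:,1],[1,99]).round(2),np.median(q[:,2]).round(1),len(q))
"
```

```text
[[-44.50482676 112.59812752 -13.22336974]] [-8.98875556e+01 -2.64832758e-03 -1.01417171e+02] [-0.30975976  0.43834775 -0.43932534]
2629
-64 [104.95 121.33] 44.3 247
-56 [105.01 121.25] 44.4 492
-48 [104.58 121.07] 44.5 531
-40 [104.67 121.28] 44.3 541
-32 [105.22 120.83] 44.2 532
-24 [105.28 120.7 ] 44.3 286
```

View pics/w23.png

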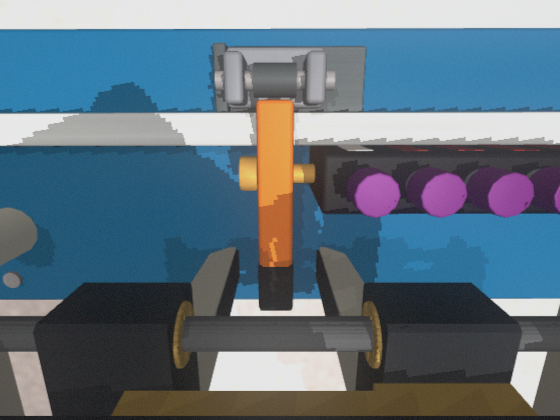

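play_rows --motion '[[[-0.7, 0, -0.5], [0, 0, 0], 35], [[-0.7, 0, -0.5], [0, 0, 0], 27], [[-0.7, 0, -0.5], [0, 0, 0], 22], [[-0.7, 0, -0.5], [0, 0, 0], 19], [[-0.7, 0, -0.5], [0, 0, 0], 16], [[-0.7, 0, -0.5], [0, 0, 0], 14], [[-0.7, 0, -0.5], [0, 0, 0], 14]]' --force 6

```text
time_s: 30.38
eef_pos: [0.4977, 0.0163, -0.0134]
eef_rot: [-89.9, 0.0, -101.4]
wrist_force: [0.5, 0.6, 0.2]
grip_width: 0.0162
```

```bash
python3 -c "
from rk import *
s=arm.state();f=s['wrist_force'];print(tr(s['eef_pos']),s['eef_rot'],f[:2]@EX,f[:2]@EY,f[2],s['grip_width'])
"
```

```text
[[-45.09665513 113.47900601 -13.39522615]] [-8.98986164e+01  2.55689323e-03 -1.01403245e+02] 0.37724577679874227 0.6957840600764723 0.20527660535343956 0.016158994488777445
```

play_rows --motion '[[[0, -4.6, 0.1], [0, 0, 0], 14], [[0, -9.3, 0.5], [0, 0, 0], 14], [[0, -18.5, 1.9], [0, 0, 0], 14], [[0, -27.5, 4.2], [0, 0, 0], 14], [[0, -36.2, 7.3], [0, 0, 0], 14], [[0, -44.6, 11.4], [0, 0, 0], 14], [[0, -52.5, 16.2], [0, 0, 0], 14], [[0, -59.9, 21.9], [0, 0, 0], 14], [[0, -66.7, 28.2], [0, 0, 0], 14], [[0, -66.7, 28.2], [0, 0, 0], 14]]'

```text
time_s: 31.62
eef_pos: [0.5259, 0.0104, 0.054]
eef_rot: [-89.8, 0.0, -101.4]
wrist_force: [-3.1, 2.1, 5.6]
grip_width: 0.0158
```

```bash
python3 -c "
from rk import *
s=arm.state();f=s['wrist_force'];print(tr(s['eef_pos']),s['eef_rot'],f[:2]@EX,f[:2]@EY,f[2],s['grip_width'])
im,d=arm.get_image('scene');p=arm.camera_params('scene');cv2.imwrite('pics/s24.png',cv2.resize(im[100:270,180:400],None,fx=3.5,fy=3.5,interpolation=cv2.INTER_CUBIC))
im,d=arm.get_image('wrist');cv2.imwrite('pics/w24.png',im)
"
```

```text
[[-16.38209593 113.25342219  54.03686087]] [-8.98472501e+01  8.85557985e-03 -1.01434959e+02] -3.499466861963172 1.442212662216608 5.593443575827685 0.015803408309561465
```

View pics/s24.png

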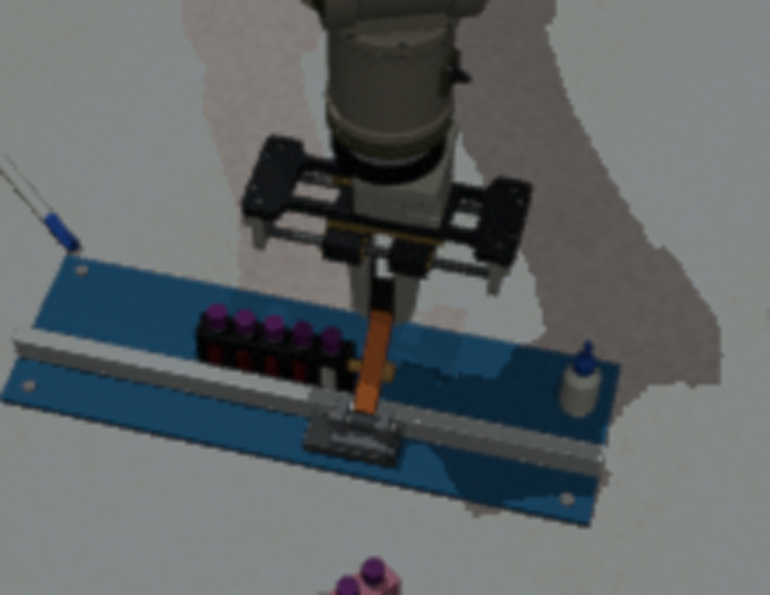

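View pics/w24.png

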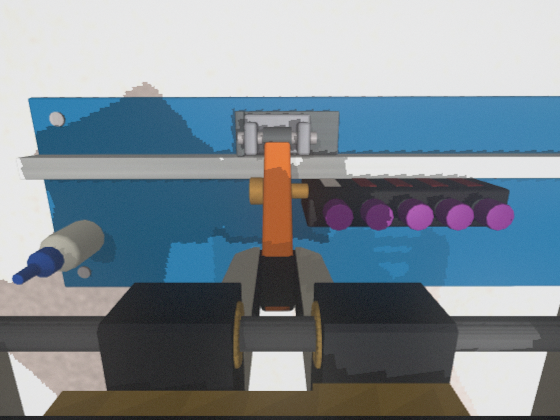

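play_rows --motion '[[[-0.4, -7.1, 6.2], [0, 0, 0], 14], [[-0.4, -12.7, 13.7], [0, 0, 0], 14], [[-0.4, -17.4, 21.8], [0, 0, 0], 14], [[-0.4, -21.2, 30.4], [0, 0, 0], 14], [[-0.4, -24.1, 39.2], [0, 0, 0], 14], [[-0.4, -26.1, 48.5], [0, 0, 0], 14], [[-0.4, -26.1, 48.5], [0, 0, 0], 14]]'

```text
time_s: 32.6
eef_pos: [0.5746, 0.0009, 0.08]
eef_rot: [-89.8, 0.0, -101.4]
wrist_force: [0.6, -1.5, 3.3]
grip_width: 0.0161
```

```bash
python3 -c "
from rk import *
s=arm.state();f=s['wrist_force'];print(tr(s['eef_pos']),s['eef_rot'],f[:2]@EX,f[:2]@EY,f[2],s['grip_width'])
im,d=arm.get_image('wrist');cv2.imwrite('pics/w25.png',im)
"
```

```text
[[ 33.27533904 113.48600496  79.97147459]] [-8.97603818e+01  1.38525543e-02 -1.01445428e+02] 0.8896898327624724 -1.3487047842114421 3.3138014834716185 0.016065917742852844
```

View pics/w25.png

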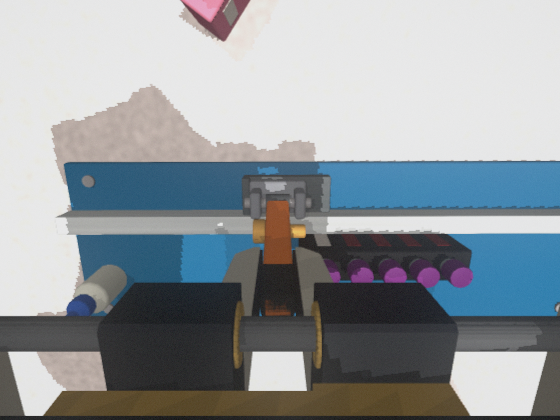

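play_rows --motion '[[[0.2, -1.1, 9.2], [0, 0, 0], 14], [[0.2, -1.3, 18.5], [0, 0, 0], 14], [[0.2, -0.6, 27.8], [0, 0, 0], 14], [[0.2, 1.1, 36.9], [0, 0, 0], 14], [[0.2, 3.6, 45.9], [0, 0, 0], 14], [[0.2, 5.2, 50.2], [0, 0, 0], 14], [[0.2, 5.2, 50.2], [0, 0, 0], 14]]'

```text
time_s: 33.52
eef_pos: [0.6237, -0.009, 0.0745]
eef_rot: [-89.8, 0.0, -101.4]
wrist_force: [1.7, -0.3, 2.7]
grip_width: 0.0157
```

```bash
python3 -c "
from rk import *
s=arm.state();f=s['wrist_force'];print(tr(s['eef_pos']),s['eef_rot'],f[:2]@EX,f[:2]@EY,f[2],s['grip_width'])
im,d=arm.get_image('scene');p=arm.camera_params('scene');cv2.imwrite('pics/s26.png',cv2.resize(im[100:270,180:400],None,fx=3.5,fy=3.5,interpolation=cv2.INTER_CUBIC))
im,d=arm.get_image('wrist');cv2.imwrite('pics/w26.png',im)
"
```

```text
[[ 83.37934953 113.40675444  74.50409332]] [-8.97661476e+01  2.14673762e-02 -1.01425825e+02] 1.7561721718524508 0.05380655461038229 2.6832098050150397 0.01571616309754511
```

View pics/s26.png

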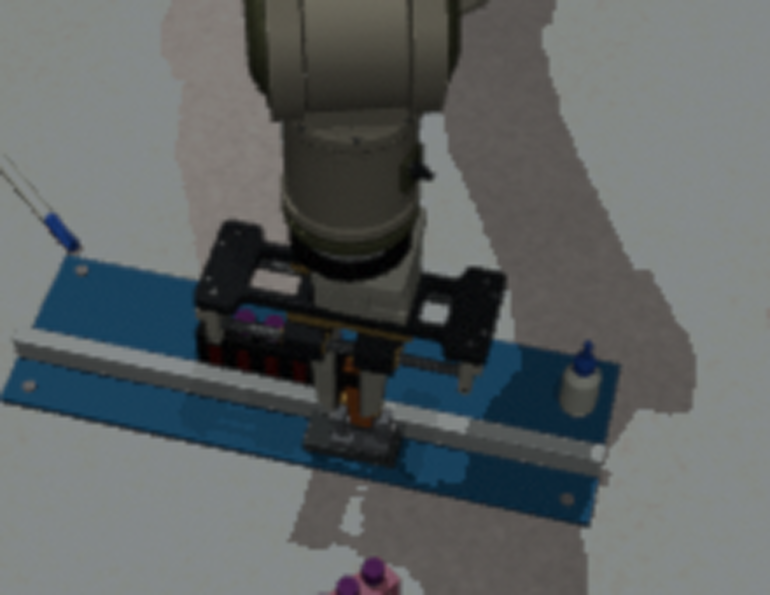

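View pics/w26.png

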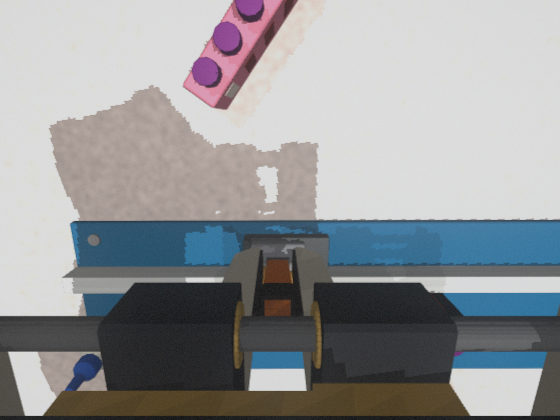

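play_rows --motion '[[[0, 0, 0], [0, 0, 0], 20], [[0, 0, 0], [0, 0, 0], 28], [[0, 0, 0], [0, 0, 0], 40], [[0, 0, 0], [0, 0, 0], 40], [[0, -20, 0], [0, 0, 0], 40], [[0, -50, 0], [0, 0, 0], 40], [[0, -90, 0], [0, 0, 0], 40], [[0, -90, 0], [0, 0, 0], 40]]'

```text
time_s: 34.62
eef_pos: [0.6236, -0.0087, 0.1674]
eef_rot: [-89.6, 0.1, -101.4]
wrist_force: [-1.1, -0.2, -0.1]
grip_width: 0.0375
```

```bash
python3 -c "
from rk import *
s=arm.state();f=s['wrist_force'];print(tr(s['eef_pos']),s['eef_rot'],f,s['grip_width'])
print(rel(wd(-20,60,170)))
im,d=arm.get_image('scene');p=arm.camera_params('scene');cv2.imwrite('pics/s27.png',cv2.resize(im[100:270,180:400],None,fx=3.5,fy=3.5,interpolation=cv2.INTER_CUBIC))
im,d=arm.get_image('wrist');cv2.imwrite('pics/w27.png',im)
p=arm.camera_params('wrist');T=tr(cloud(d,p).reshape(-1,3)).reshape(420,560,3);hsv=cv2.cvtColor(im,cv2.COLOR_BGR2HSV)
om=(hsv[...,0]>3)&(hsv[...,0]<16)&(hsv[...,1]>140)&(d>0)&(abs(T[...,1]-113)<15)
print(om.sum(),np.percentile(T[om],[2,50,98],0))
"
```

```text
[[ 83.2158765  113.6346655  167.44747514]] [-8.96074863e+01  6.83396937e-02 -1.01426536e+02] [-1.09370842 -0.19370947 -0.14961132] 0.037469261381381166
(array([  53.9,   -3.3, -103.1]), array([0., 0., 0.]))Traceback (most recent call last):
  File "<string>", line 9, in <module>
    print(om.sum(),np.percentile(T[om],[2,50,98],0))
                   ~~~~~~~~~~~~~^^^^^^^^^^^^^^^^^^^
    return _quantile_unchecked(
        a, q, axis, out, overwrite_input, method, keepdims, weights)
    return _ureduce(a,
                    func=_quantile_ureduce_func,
    ...<5 lines>...
                    overwrite_input=overwrite_input,
                    method=method)
    r = func(a, **kwargs)
    result = _quantile(arr,
                       quantiles=q,
    ...<2 lines>...
                       out=out,
                       weights=wgt)
    slices_having_nans = np.isnan(arr[-1, ...])
                                  ~~~^^^^^^^^^
IndexError: index -1 is out of bounds for axis 0 with size 0
```

View pics/s27.png

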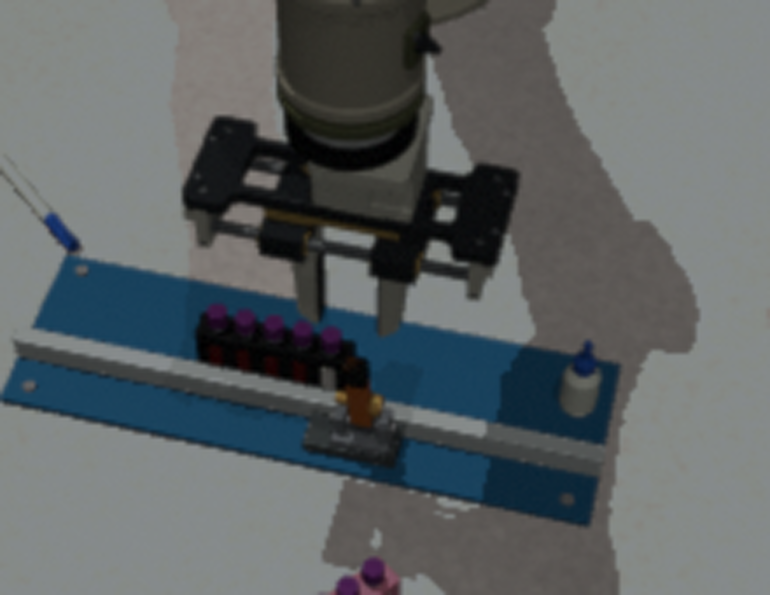

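View pics/w27.png

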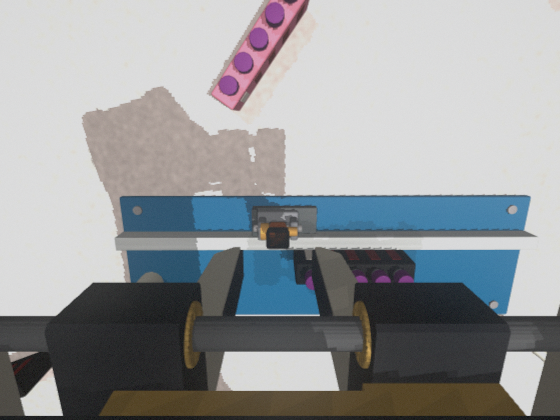

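```bash
python3 -c "
from rk import *
im,d=arm.get_image('scene');p=arm.camera_params('scene');T=tr(cloud(d,p).reshape(-1,3)).reshape(420,560,3)
g=(abs(T[...,1]-113)<8)&(T[...,2]>60)&(T[...,2]<150)&(T[...,0]>20)&(T[...,0]<120)&(d>0)
print(T[g].round())
im,d=arm.get_image('wrist');p=arm.camera_params('wrist');T=tr(cloud(d,p).reshape(-1,3)).reshape(420,560,3)
for v in range(216,262,4): print(v,[tuple(int(q) for q in T[v,u].round()) for u in (270,277,284)])
"
```

```text
[[ 65. 107. 141.]
 [ 65. 109. 140.]
 [ 70. 106. 142.]
 [ 71. 109. 145.]
 [ 73. 112. 147.]
 [ 67. 112. 140.]
 [ 71. 116. 147.]
 [ 67. 117. 142.]
 [ 68. 120. 144.]
 [ 71. 106. 140.]
 [ 70. 108. 140.]
 [ 71. 111. 142.]
 [ 72. 114. 144.]
 [ 71. 116. 143.]
 [ 69. 118. 140.]
 [ 69. 120. 142.]
 [ 75. 107. 141.]
 [ 75. 110. 142.]
 [ 74. 112. 141.]
 [ 75. 115. 144.]
 [ 72. 116. 141.]
 [ 72. 119. 141.]
 [ 71. 121. 141.]
 [ 76. 105. 138.]
 [ 77. 108. 139.]
 [ 76. 110. 140.]
 [ 76. 112. 140.]
 [ 77. 115. 142.]
 [ 76. 117. 142.]
 [ 75. 119. 141.]
 [ 79. 108. 139.]
 [ 80. 111. 140.]
 [ 78. 113. 139.]
 [ 77. 115. 138.]
 [ 79. 118. 142.]
 [ 78. 120. 142.]
 [ 79. 108. 134.]
 [ 80. 111. 137.]
 [ 80. 113. 138.]
 [ 79. 116. 138.]
 [ 80. 118. 139.]
 [ 77. 120. 136.]
 [ 80. 109. 132.]
 [ 76. 110. 128.]
 [ 78. 113. 130.]
 [ 79. 116. 133.]
 [ 78. 118. 132.]
 [ 80. 121. 136.]
 [ 74. 107. 120.]
 [ 76. 110. 123.]
 [ 76. 112. 124.]
 [ 77. 115. 126.]
 [ 75. 117. 125.]
 [ 77. 120. 128.]
 [ 75. 107. 118.]
 [ 73. 109. 115.]
 [ 75. 112. 119.]
 [ 73. 114. 116.]
 [ 77. 118. 123.]
 [ 78. 120. 125.]
 [ 71. 109. 108.]
 [
[... 711 characters left out ...]
  64.]
 [ 59. 113.  63.]
 [ 60. 116.  66.]
 [ 62. 119.  69.]
 [ 60. 116.  61.]
 [ 61. 119.  63.]]
216 [(55, 120, 27), (56, 113, 28), (55, 105, 27)]
220 [(51, 120, 28), (51, 113, 29), (51, 105, 27)]
224 [(67, 119, 91), (68, 113, 92), (68, 107, 92)]
228 [(79, 118, 137), (79, 113, 137), (79, 108, 137)]
232 [(78, 118, 141), (78, 113, 141), (78, 108, 141)]
236 [(75, 118, 141), (75, 113, 140), (75, 108, 142)]
240 [(72, 118, 143), (72, 113, 142), (72, 108, 142)]
244 [(69, 118, 143), (70, 113, 143), (69, 108, 143)]
248 [(65, 118, 140), (20, 113, 31), (158, 113, 365)]
252 [(5, 121, 6), (6, 113, 9), (6, 105, 8)]
256 [(1, 121, 8), (1, 113, 7), (1, 105, 8)]
260 [(-4, 121, 8), (-4, 113, 9), (-4, 105, 9)]
```

play_rows --motion '[[[10, -5, -20], [0, 0, 0], 40], [[20, -5, -50], [0, 0, 0], 40], [[35, -5, -90], [0, 0, 0], 40], [[50, -5, -120], [0, 0, 0], 40], [[50, -5, -135], [0, 0, 0], 40], [[50, -5, -135], [0, 0, 0], 40]]'

```text
time_s: 35.58
eef_pos: [0.4794, -0.0305, 0.169]
eef_rot: [-89.9, 0.0, -101.4]
wrist_force: [0.7, -0.6, 0.7]
grip_width: 0.0372
```

```bash
python3 -c "
from rk import *
s=arm.state();print(tr(s['eef_pos']),s['wrist_force'],s['time_s'])
im,d=arm.get_image('wrist');p=arm.camera_params('wrist');cv2.imwrite('pics/w28.png',im)
T=tr(cloud(d,p).reshape(-1,3)).reshape(420,560,3);hsv=cv2.cvtColor(im,cv2.COLOR_BGR2HSV)
g=(T[...,2]>58)&(T[...,2]<69)&(T[...,0]>-30)&(T[...,0]<30)&(T[...,1]<101)&(T[...,1]>-50)&(d>0);g[255:]=0
Q=T[g]
print('y',np.percentile(Q[:,1],[0.5,1,99,99.5]))
for y in range(-25,95,10):
    q=Q[(Q[:,1]>y)&(Q[:,1]<y+10)]
    if len(q)>5: print(y,np.percentile(q[:,0],[2,98]).round(2),np.median(q[:,2]).round(1),len(q))
b=(hsv[...,0]>14)&(hsv[...,0]<28)&(hsv[...,1]>110)&(T[...,1]>85)&(T[...,1]<140)&(T[...,2]>55)&(T[...,2]<100)&(d>0)
if b.any(): print('brass',b.sum(),np.percentile(T[b],[1,50,99],0).round(1).tolist())
f=(abs(T[...,2]-30)<3)&(hsv[...,1]<70)&(T[...,0]>10)&(T[...,0]<45)&(T[...,1]>-120)&(T[...,1]<-40);print('fence',np.percentile(T[f][:,0],[3,97]))
"
```

```text
[[-53.9025588   64.03075848 168.99922782]] [ 0.6643171  -0.63709015  0.68712779] 35.575
y [-24.27232559 -23.82904783  93.89749133  94.52427546]
-25 [-4.1  19.82] 64.4 188
-15 [-4.07 19.84] 64.2 120
-5 [-4.05 19.85] 64.4 247
5 [-4.06 19.87] 64.3 117
15 [-4.01 19.87] 64.4 244
25 [-4.04 19.89] 64.2 143
35 [-4.01 19.9 ] 64.3 193
45 [-3.97 19.92] 64.4 213
55 [-3.95 19.93] 64.3 152
65 [-3.93 19.94] 64.4 259
75 [-3.98 19.96] 64.3 116
85 [-3.91 19.96] 64.4 267
brass 255 [[51.1, 95.7, 77.4], [56.8, 105.1, 81.1], [63.3, 128.4, 85.4]]
fence [21.25919234 34.46528196]
```

View pics/w28.png

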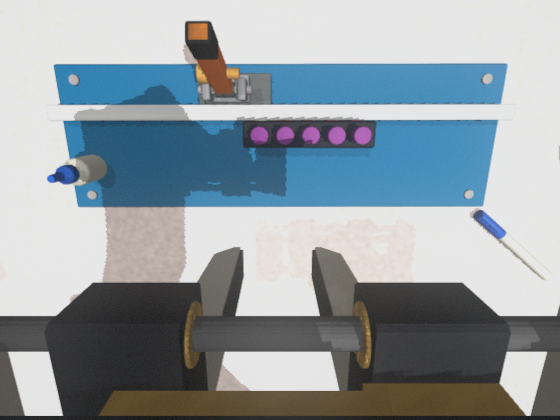

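```bash
python3 -c "
from rig import arm
print(arm.close_job())"
```

```text
the job is handed in; nothing more can be done
None
```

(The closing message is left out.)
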